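# Gauge a turned shaft in the bench micrometer

## Task

Take the turned shaft off its V-block and lay its thick middle journal in the micrometer that leans in its stand: across the anvil and back against the stop, and let go of it. Then turn the small ratchet knob at the very end of the micrometer clockwise, in several grips, until the spindle is down on the journal and the knob slips, and let go with the shaft still held for reading. Turn only that knob, never the thicker thimble below it, which would over-tighten the spindle on the shaft, and leave the caliper, flange and marker where they lie.

Things in the scene. Friction and masses are not known exactly. Their poses are not given: they have to be found in the camera images.
- shaft: Turned steel shaft, loose, 140 mm long, 0.2 to 0.33 kg. Origin at its middle on its axis; its x axis runs along it. Middle journal 20 mm in diameter, 50 mm long (x -25 to +25 mm); both ends 16 mm in diameter and alike. It starts lying level in the V-block, its axis 33.6 mm above the desk.
- v_block: Steel V-block, fixed on the desk, 40 mm along its groove (its x, about away from the robot), 48 mm wide, 36 mm high, open 90-degree groove. Origin: centre of its underside. The shaft's journal lies in the groove, its x along the block's x; some 50 mm of each end of the shaft overhangs the block.
- micrometer: Bench micrometer fixed in a grey stand (base 116x160x22 mm), leaning 40 degrees from vertical, to the robot's right. Origin: centre of the anvil face, 90 mm above the desk. z: spindle axis, anvil to knob. x: level, across the frame, about away from the robot. y: out of the open throat, to the left and up. Frame bow 17 mm thick in x; display to x = -17.5 mm at z = 40 to 75 mm.
- seat (a point): Where the journal's axis comes to lie along the micrometer's x: micrometer x = y = 0, z = 10 mm. The anvil face (24 mm in x, 15 mm in y, plane z = 0) and the stop (flat pad facing +y at y = -10 mm, 24 mm wide, z = 3.5 to 16.5 mm) make a trough that holds the journal. Above it from z = 38 mm are sleeve (radius 11.5 mm), thimble and knob, which overhang it.
- spindle: Steel spindle, 10 mm in diameter; slides along the micrometer's z without turning. Origin: centre of its end face, on the micrometer's axis; it starts 22.5 to 26 mm above the anvil and stands at about 20 mm when it is down on the journal. Quick-feed screw: 10 mm of travel for each turn of the thimble.
- thimble (a joint): Turn of the thimble (28 mm in diameter, micrometer z = 72 to 112 mm) in rad; grows clockwise as seen from the knob end, 1.59 mm of spindle travel towards the anvil for each rad. Starts between 0 and 2.2. It does not shift along the axis and holds where it is left (0.006 N m of friction).
- ratchet (a joint): Turn of the ratchet knob relative to the thimble in rad, 0 at the start; grows clockwise as seen from the knob end. The two turn together through a slip clutch of 0.02 N m, so this stays put until the spindle bears on something (about 9 N), then grows as the knob slips; a radian of slip is a sure sign.
- knob_end (a point): Centre of the free end face of the ratchet knob, at micrometer x = y = 0, z = 142 mm. The knob is a knurled steel cylinder 22.4 mm in diameter and 25 mm long (z = 117 to 142 mm) on a 15 mm neck; the flat shoulder of the 28 mm thimble is at z = 112 mm. The knob does not shift along the axis as it turns. Grip it with the tool along that axis.
- caliper: Sliding caliper lying on the desk, a bystander, 218 mm long. Origin: centre of its underside.
- flange: Turned steel flange lying on the desk, a bystander, 56 mm across, 28 mm high. Origin: centre of its underside.
- marker: Marker pen lying on the desk, a bystander, 135 mm long. Origin: centre of its underside.
Not all that is in view belongs to the job. There is more than one size of the part that bears micrometer; the job needs the larger. Leave any orange look-alike of the shaft alone.

How it is judged:
By the outcome, as a careful person would: the job done as asked, in the order asked, and still so for the second after the job is handed in, with the robot touching nothing.
It also fails if it takes over 72 s, if anything falls off the work surface, if the arm or the gripper's body presses on something with over 40 N, if the wrist force passes 120 N, or if a joint passes its speed limit or range.

## Robot

A 7-joint arm with a two-finger parallel gripper is mounted at the origin on a cart in front of the work surface, level with it; the furniture and walls round the work are solid. World frame = base frame: x ahead of the robot, y to its left, z up, the work surface at z = 0. Lengths are in m, angles in rad, forces in N, time in s.
With the tool pointing down it reaches from about 0.425 to 0.925 m from the base axis. Payload 6.8 kg.
Tool frame: the origin (TCP) lies between the finger pads; the fingertips stand 11 mm ahead of it and the grasp point (between the pads) lies 8 mm behind it; z points along the fingers, y is the line along which they close (so a half turn about z gives the same grasp; the last joint's range is limited). The gripper opens to 85 mm and grips with 20 to 120 N. Pads are 22 mm wide; open, the fingers measure 114 mm over their backs; the gripper's body (76 mm by 85 mm) begins 54 mm behind the grasp point. The pads swing forward as they close: fully open they stand 13 mm farther back than shut.
Start: joints at [-1.431, 0.477, 0.022, 1.555, -0.011, 1.109, -0.083], TCP at [0.166, 0.654, 0.242] pointing down, gripper open.
Joint ranges: [-2.96, 2.96], [-0.34, 2.1], [-1.41, 1.46], [0.24, 2.44], [-1.37, 4.51], [0.17, 1.92], [-2.96, 2.96]. Speed limits (rad/s): [2.39, 2.39, 3.14, 3.14, 3.14, 3.14, 3.14].

## Interface

Orientations are given as [roll, pitch, yaw] about the fixed x, y, z axes, in that order (R = Rz(yaw) Ry(pitch) Rx(roll)).
In Python, from bench import env, capture, job gives the robot as it stands.
- The arm moves only by the tool arm_command, never from a script. Its argument "deltas" is a list of rows, each an object of numbers: "gripper": the finger opening in mm, from 0 to 85.4; "dx", "dy", "dz": the shift along the tool's x, y, z in units of 60 mm (1.0 is 60 mm); "ax", "ay", "az": the turn, a rotation vector about the tool's x, y, z in degrees. In form: [{"gripper": .., "dx": .., "dy": .., "dz": .., "ax": .., "ay": .., "az": ..}, ...]. A call has 1 to 12 rows; each row shifts and turns the commanded pose from where the row before left it, along the tool's axes as they then stand; what a row does not reach is not made up. A row lasts 1/8 s, in which the tool goes at most 62.5 mm and 10.7 degrees, less where a joint would pass 70% of its speed; a pose out of reach is approached as far as the arm can. A call is refused whole if a number of a shift passes 1 or a number of a turn 10.7, either way. A call with a gripper value outside its range is refused whole. The fingers move at their own pace and stop on an object; the grip force is fixed at half the most. Time passes only in rows, so rows that do not move let the fingers close. It gives the time, the measured TCP pose, the force, the opening and the grip force at its end, in the units of the state.
- env.get_obs(): the state, without advancing time (a new reading comes with each control period).
- capture(name): name is "side" or "top" or "wrist"; returns a dict with "img" (420x560x3 uint8, blue, green, red), "range_z" (420x560 float32, m along the optical axis (not along the pixel's ray), 0 where there is no reading), "fx", "fy", "cx", "cy" (pixels), "rvec" (rotation vector, rad) and "tvec" (3), from world to camera coordinates, as OpenCV has them. Camera axes: x right, y down, z forward; pixel columns grow to the right and rows downward; lengths in m; the calibration is good to about 2 mm. A picture is of the moment at which its call begins.
- job.finish_job(): hands the job in; it is judged then, once.
The state is a dict: "clock": time; "q": joint angles; "qd": joint speeds; "joint_torque": joint torques, N m; "eef_pos": TCP position; "eef_rot": TCP orientation; "force": force on the tool from outside, world axes, zero at the start; "ft_torque": the same for the moment, N m; "finger_gap": finger opening in m; "grasp_force": force on a finger pad.
Only numpy, scipy, OpenCV 4.12 (cv2) and the standard library are available. Lean on these libraries where they do the work, as an engineer would, in place of code of your own. Each camera call takes 0.05 s, during which the arm holds its last target. There are 200 camera calls.

## Working session

There is one attempt and no reset: what is moved stays moved. The work goes in short steps, Python scripts to look and compute and a tool call to move; the robot and the scene stay as the last step left them, time stands still between calls to the robot, and variables do not carry over. Pictures are saved under pics/ and viewed, at most 10 in all, crops included, and the job is handed in when it is done.

Besides the shell and the picture viewer there is one more tool, called after "Call:" as name(argument=value, ...), one argument or row to a line, values as JSON. arm_command: Moves the arm, as the interface text tells. Its arguments: {"type":"object","properties":{"deltas":{"type":"array"}},"required":["deltas"]}

```bash
mkdir -p pics
cat > h.py <<'E'
import numpy as np, cv2
from scipy.spatial.transform import Rotation as Rn
from bench import env, capture, job
def cam(c):
    R=cv2.Rodrigues(np.array(c["rvec"],float))[0]; t=np.array(c["tvec"],float).ravel()
    return R,t
def cloud(c):
    R,t=cam(c); z=c["range_z"]; v,u=np.mgrid[:z.shape[0],:z.shape[1]]
    P=np.stack([(u-c["cx"])/c["fx"]*z,(v-c["cy"])/c["fy"]*z,z],-1)
    W=(P-t)@R; W[z==0]=np.nan
    return W
def proj(c,p):
    R,t=cam(c); q=R@np.array(p)+t; return q[0]/q[2]*c["fx"]+c["cx"], q[1]/q[2]*c["fy"]+c["cy"]
E
python3 - <<'E'
from h import *
import pickle
d={}
for n in ["side","top"]:
    c=capture(n); d[n]=c; cv2.imwrite(f"pics/{n}0.png",c["img"])
    R,t=cam(c); print(n,-R.T@t,R[2],c["fx"])
pickle.dump(d,open("d0.pkl","wb"))
o=env.get_obs(); print({k:np.round(v,3) for k,v in o.items()})
E
```

```text
side [0.5830317  0.97339042 0.79117638] [-0.039938   -0.82821242 -0.55898939] 439.35185595508534
top [0.33581198 0.03246446 1.36857454] [ 0.1442862  -0.01921892 -0.98934934] 542.6468781553631
{'clock': np.float64(0.1), 'q': array([-1.431,  0.478,  0.022,  1.556, -0.012,  1.109, -0.083]), 'qd': array([-0.001, -0.002,  0.002, -0.002,  0.001, -0.   , -0.   ]), 'joint_torque': array([ 4.0000e-03, -5.9776e+01,  1.6130e+00, -2.8195e+01,  1.3000e-02,
        5.0000e-03, -0.0000e+00]), 'eef_pos': array([0.165, 0.654, 0.241]), 'eef_rot': array([-3.14 ,  0.   ,  2.894]), 'force': array([ 0.766,  0.201, -0.269]), 'ft_torque': array([ 0.002,  0.002, -0.025]), 'grasp_force': np.float64(0.0), 'finger_gap': np.float64(0.085)}
```

View pics/side0.png

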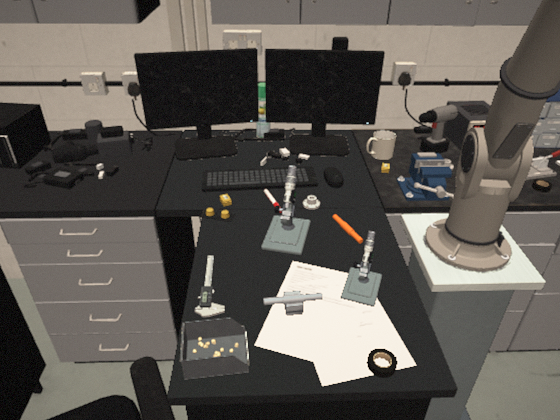

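View pics/top0.png

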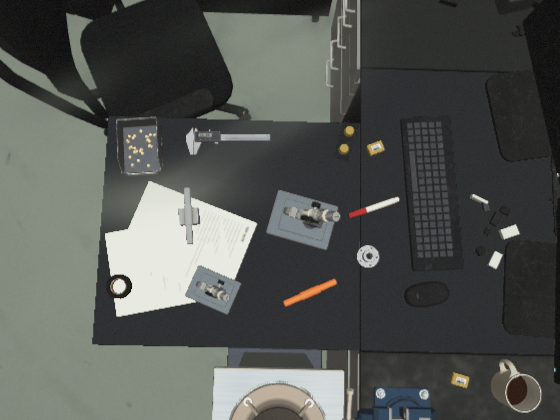

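The larger micrometer is at top-view (303,218), the shaft on its V-block is at (188,215), and the small decoy micrometer is at (213,290). The orange look-alike is at (310,293), and the flange, marker and caliper are at (368,256), (375,207) and (228,138).

```bash
python3 - <<'E'
from h import *
import pickle
d=pickle.load(open("d0.pkl","rb"))
c=d["top"]; W=cloud(c); 
def box(u0,u1,v0,v1,W,z0,z1):
    p=W[v0:v1,u0:u1].reshape(-1,3); p=p[~np.isnan(p[:,0])]; return p[(p[:,2]>z0)&(p[:,2]<z1)]
p=box(176,204,180,250,W,.037,.06)
print("desk",np.nanmedian(W[300:330,250:280,2]))
# shaft: top surface
q=p[:,:2]; m=q.mean(0); ax=np.linalg.svd(q-m)[2][0]; s=(q-m)@ax
print("shaft",len(p),m,ax,s.min(),s.max(),p[:,2].max(), "mid",m+ax*(s.min()+s.max())/2)
# mic base rectangle from top view: height about .022
p=box(260,345,180,255,W,.017,.027); r=cv2.minAreaRect((p[:,:2]*1000).astype(np.float32)); print("base",len(p),r,np.median(p[:,2]))
p=box(260,350,180,255,W,.03,.25); print("mic hi",len(p))
for a in np.arange(.03,.24,.02):
    k=p[(p[:,2]>a)&(p[:,2]<a+.02)]
    if len(k): print(round(a,2),len(k),k.min(0).round(3),k.max(0).round(3),np.median(k,0).round(3))
E
python3 - <<'E'
import cv2
a=cv2.imread("pics/side0.png")[150:320,190:390]; b=cv2.imread("pics/top0.png")[160:320,150:350]
a=cv2.resize(a,None,fx=3,fy=3,interpolation=3); cv2.imwrite("pics/s1.png",a)
E
```

```text
desk -0.0005255762008607942
shaft 350 [0.52000634 0.23267422] [-0.99431335 -0.10649392] -0.06915128567511047 0.07048961110801957 0.0521507643091713 mid [0.51934098 0.23260296]
base 1119 ((519.5294799804688, -48.868247985839844), (156.3153533935547, 113.45455169677734), 75.626708984375) 0.020287442479963586
mic hi 767
0.03 3 [ 0.497 -0.067  0.031] [ 0.505 -0.06   0.032] [ 0.502 -0.062  0.032]
0.05 11 [ 0.496 -0.077  0.053] [ 0.517 -0.03   0.07 ] [ 0.498 -0.067  0.064]
0.07 213 [ 0.492 -0.095  0.07 ] [ 0.555 -0.     0.09 ] [ 0.527 -0.056  0.084]
0.09 77 [ 0.497 -0.089  0.09 ] [ 0.551 -0.005  0.106] [ 0.525 -0.024  0.093]
0.11 20 [ 0.497 -0.064  0.111] [ 0.527 -0.039  0.13 ] [ 0.519 -0.043  0.127]
0.13 123 [ 0.496 -0.08   0.13 ] [ 0.527 -0.038  0.15 ] [ 0.511 -0.054  0.141]
0.15 91 [ 0.495 -0.095  0.15 ] [ 0.526 -0.054  0.17 ] [ 0.509 -0.07   0.162]
0.17 118 [ 0.494 -0.102  0.171] [ 0.522 -0.072  0.19 ] [ 0.508 -0.087  0.18 ]
0.19 111 [ 0.492 -0.121  0.191] [ 0.515 -0.092  0.207] [ 0.504 -0.107  0.198]
```

View pics/s1.png

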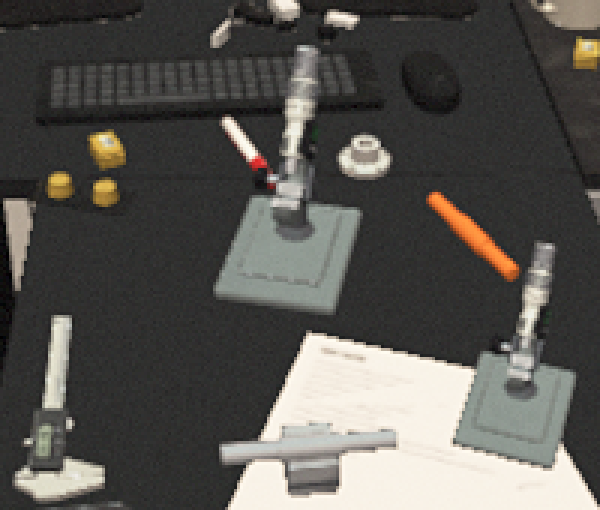

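The crop shows the large micrometer leaning away from the side camera, with its knob tip at crop (307,50). The shaft spans (222,452)–(395,438). Next I'll fit the thimble and knob cylinders to the range points.

```bash
cat > mic.py <<'E'
from h import *
from scipy.optimize import least_squares
def frame(yaw):
    c,s=np.cos(np.radians(40)),np.sin(np.radians(40))
    return Rn.from_euler("z",yaw).as_matrix()@np.array([[1,0,0],[0,c,-s],[0,s,c]]).T.T
def fit(clouds,x0,oz=.09,free=2):
    def loc(x,P): return (P-np.array([x[0],x[1],oz]))@frame(x[2])
    for it in range(4):
        S=[]
        for W in clouds:
            P=W.reshape(-1,3); P=P[~np.isnan(P[:,0])]; L=loc(x0,P); r=np.hypot(L[:,0],L[:,1])
            g=((L[:,2]>.077)&(L[:,2]<.108)&(abs(r-.014)<.008))|((L[:,2]>.119)&(L[:,2]<.139)&(abs(r-.0112)<.008))
            S.append(P[g])
        P=np.vstack(S)
        def res(x):
            L=loc(x,P); r=np.hypot(L[:,0],L[:,1]); return r-np.where(L[:,2]<.114,.014,.0112)
        s=least_squares(lambda x:np.r_[res(x),(x[2]-x0[2])*.0 if free==3 else (x[2]-x0[2])*10],x0,loss="soft_l1",f_scale=.002)
        x0=s.x
    return x0,[len(q) for q in S],np.sqrt(np.mean(res(x0)**2))
E
python3 - <<'E'
from mic import *
import pickle
d=pickle.load(open("d0.pkl","rb")); C=[cloud(d[n]) for n in("top","side")]
yaw=np.radians(-14.37)
for cl in (C,C[:1],C[1:]):
  for f in(2,3):
    x,n,r=fit(cl,np.array([.52,-.01,yaw]),free=f); print(f,x,np.degrees(x[2]),n,r)
# check base centre & stop in the mic frame
x,_,_=fit(C,np.array([.52,-.01,yaw]))
R=frame(x[2]); print("kn",x[:2],np.r_[x[:2],.09]+R[:,2]*.142)
W=C[1].reshape(-1,3); W=W[~np.isnan(W[:,0])]
L=(W-np.r_[x[:2],.09])@R
g=(abs(L[:,0])<.03)&(abs(L[:,1])<.03)&(L[:,2]>.12)&(L[:,2]<.16); print("top end z side",np.percentile(L[g,2],[95,99,100]))
L=(C[0].reshape(-1,3)-np.r_[x[:2],.09])@R
g=(abs(L[:,0])<.012)&(abs(L[:,1])<.012)&(L[:,2]>.12)&(L[:,2]<.16); print("top end z top",np.percentile(L[g,2],[95,99,100]))
# side shaft
S=W[(abs(W[:,0]-.52)<.08)&(abs(W[:,1]-.232)<.03)&(W[:,2]>.037)&(W[:,2]<.06)]
q=S[:,:2]; m=q.mean(0); a=np.linalg.svd(q-m)[2][0]; s=(q-m)@a; print("shaft side",len(S),m,a,m+a*(s.min()+s.max())/2,s.max()-s.min())
E
```

```text
2 [ 0.52850328  0.00176412 -0.25079666] -14.369589980334034 [177, 149] 0.0037672072979749887
3 [ 0.5264503   0.00218863 -0.21993825] -12.601533349098267 [179, 147] 0.003716226192688253
2 [ 0.52853829  0.00170469 -0.25079923] -14.36973757522392 [178] 0.003731035419510112
3 [ 0.52450768  0.00249174 -0.20125246] -11.53091635796609 [181] 0.0037719615748759857
2 [ 0.52481718 -0.02521149 -0.25079547] -14.369521809584942 [168] 0.0020391895688877037
3 [ 0.52353126 -0.02487393 -0.23152326] -13.265305771012349 [169] 0.0020375601622543617
kn [0.52850328 0.00176412] [ 0.50585082 -0.08665616  0.19877831]
top end z side [0.15708467 0.15836503 0.1591325 ]
top end z top [0.15872092 0.15914548 0.15949062]
shaft side 312 [0.51927114 0.23717011] [0.99472842 0.10254445] [0.51812165 0.23705162] 0.13914759892185077
```

Run:
```python
from mic import *
import pickle
d=pickle.load(open("d0.pkl","rb")); C=[cloud(d[n]) for n in("top","side")]
yaw=np.radians(-14.0)
for cl in (C,C[:1],C[1:]):
  for f in(2,3):
    x,n,r=fit(cl,np.array([.525,-.022,yaw]),free=f); print(f,x,np.degrees(x[2]),n,r)
    R=frame(x[2])
    for cc in cl:
      L=(cc.reshape(-1,3)-np.r_[x[:2],.09])@R
      g=(abs(L[:,0])<.012)&(abs(L[:,1])<.014)&(L[:,2]>.12)&(L[:,2]<.17); print("end z",np.percentile(L[g,2],[95,99]))
```

```text
2 [ 0.52489095 -0.02561194 -0.24434219] -13.999776093386872 [176, 167] 0.0018357200549270036
end z [0.14292473 0.14441791]
end z [0.14025475 0.14112393]
3 [ 0.52449178 -0.02551224 -0.23834728] -13.656292947157018 [176, 167] 0.001835381827385468
end z [0.14294635 0.14442238]
end z [0.14023854 0.14110902]
2 [ 0.52537819 -0.02602026 -0.24434629] -14.00001136145392 [178] 0.0014992255169609147
end z [0.14274217 0.14423303]
3 [ 0.52587624 -0.02614717 -0.25182683] -14.428614448126103 [177] 0.001503221183662236
end z [0.14272144 0.14423614]
2 [ 0.52437243 -0.02507755 -0.24434359] -13.99985656850346 [169] 0.002038104261002109
end z [0.14045594 0.14133451]
3 [ 0.52353127 -0.02487394 -0.23152339] -13.26531294127065 [169] 0.002037560145052332
end z [0.14044921 0.1413064 ]
```

Call:
arm_command(
  deltas=[
    {"dx": -0.665, "dy": -0.564, "dz": 0.15},
    {"dx": -0.665, "dy": -0.564, "dz": 0.15},
    {"dx": -0.665, "dy": -0.564, "dz": 0.15},
    {"dx": -0.665, "dy": -0.564, "dz": 0.15},
    {"dx": -0.665, "dy": -0.564, "dz": 0.15},
    {"dx": -0.665, "dy": -0.564, "dz": 0.15},
    {"dx": -0.665, "dy": -0.564, "dz": 0.15},
    {"dx": -0.665, "dy": -0.564, "dz": 0.15},
    {"dx": -0.665, "dy": -0.564, "dz": 0.15},
    {"dx": -0.665, "dy": -0.564, "dz": 0.15},
    {"az": -10.1},
    {"az": -10.1},
  ],
)

```text
invalid input
```

Call:
arm_command(
  deltas=[
    {"gripper": 50},
    {"gripper": 50},
  ],
)

```text
invalid input
```

```bash
cat >> h.py <<'E'
def go(p,R,note=""):
    """totals to reach TCP p, orientation R: shift in units along present tool axes, turn in degrees"""
    o=env.get_obs(); R0=Rn.from_euler("xyz",o["eef_rot"]).as_matrix()
    print(note,"shift",((R0.T@(np.array(p)-o["eef_pos"]))/.06).round(3),"turn",np.degrees(Rn.from_matrix(R0.T@R).as_rotvec()).round(2))
E
python3 - <<'E'
from h import *
c=capture("wrist"); cv2.imwrite("pics/w1.png",c["img"]); W=cloud(c)
P=W.reshape(-1,3)
S=P[(abs(P[:,0]-.52)<.09)&(abs(P[:,1]-.233)<.035)&(P[:,2]>.037)&(P[:,2]<.055)]
q=S[:,:2]; m=q.mean(0); a=np.linalg.svd(q-m)[2][0]; s=(q-m)@a; print(len(S),m,a,m+a*(s.min()+s.max())/2,s.min(),s.max(),np.percentile(S[:,2],[50,95,99]))
a=a*np.sign(a[0]); n=m+a*((m+a*0-m)@a)
t=(q-m)@np.array([-a[1],a[0]]); print("across",np.percentile(t,[1,99]))
o=env.get_obs(); print(o["eef_pos"],o["eef_rot"],o["finger_gap"],o["clock"])
mid=np.r_[.5193,0.2335]
R=np.column_stack([np.r_[-a,0],[-a[1],a[0],0],[0,0,-1]])
go(np.r_[mid-.05*a,.026],R)
E
```

```text
<stdin>:5: RuntimeWarning: Mean of empty slice.
  ret = um.true_divide(
Traceback (most recent call last):
ValueError: zero-size array to reduction operation minimum which has no identity
```

View pics/w1.png

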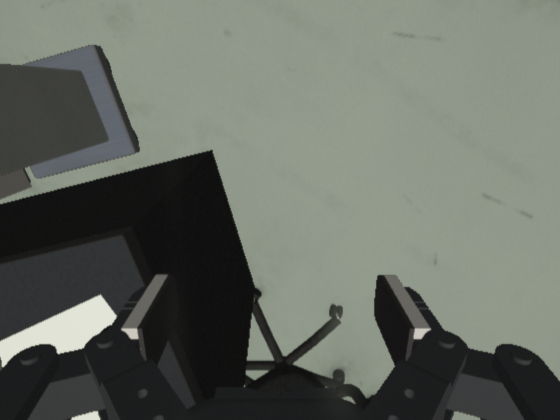

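The arm has not moved: the wrist view still shows the desk edge at left (215,155) and the floor. Both calls were refused, so rows probably need every field.

Call:
arm_command(
  deltas=[
    {"gripper": 50, "dx": -0.665, "dy": -0.564, "dz": 0.15, "ax": 0, "ay": 0, "az": 0},
    {"gripper": 50, "dx": -0.665, "dy": -0.564, "dz": 0.15, "ax": 0, "ay": 0, "az": 0},
    {"gripper": 50, "dx": -0.665, "dy": -0.564, "dz": 0.15, "ax": 0, "ay": 0, "az": 0},
    {"gripper": 50, "dx": -0.665, "dy": -0.564, "dz": 0.15, "ax": 0, "ay": 0, "az": 0},
    {"gripper": 50, "dx": -0.665, "dy": -0.564, "dz": 0.15, "ax": 0, "ay": 0, "az": 0},
    {"gripper": 50, "dx": -0.665, "dy": -0.564, "dz": 0.15, "ax": 0, "ay": 0, "az": 0},
    {"gripper": 50, "dx": -0.665, "dy": -0.564, "dz": 0.15, "ax": 0, "ay": 0, "az": 0},
    {"gripper": 50, "dx": -0.665, "dy": -0.564, "dz": 0.15, "ax": 0, "ay": 0, "az": 0},
    {"gripper": 50, "dx": -0.665, "dy": -0.564, "dz": 0.15, "ax": 0, "ay": 0, "az": 0},
    {"gripper": 50, "dx": -0.665, "dy": -0.564, "dz": 0.15, "ax": 0, "ay": 0, "az": 0},
    {"gripper": 50, "dx": 0, "dy": 0, "dz": 0, "ax": 0, "ay": 0, "az": -10.1},
    {"gripper": 50, "dx": 0, "dy": 0, "dz": 0, "ax": 0, "ay": 0, "az": -10.1},
  ],
)

```text
clock: 1.65
eef_pos: [0.4696, 0.2275, 0.152]
eef_rot: [-3.141, -0.001, -3.033]
force: [-0.4, 0.2, -0.1]
finger_gap: 0.0498
grasp_force: 0.0
```

Run:
```python
from h import *
o=env.get_obs(); print(o["eef_pos"],o["eef_rot"],o["finger_gap"],o["clock"],o["q"])
c=capture("wrist"); cv2.imwrite("pics/w2.png",c["img"]); W=cloud(c)
P=W.reshape(-1,3)
S=P[(abs(P[:,0]-.52)<.09)&(abs(P[:,1]-.233)<.035)&(P[:,2]>.037)&(P[:,2]<.055)]
print(len(S)); q=S[:,:2]; m=q.mean(0); a=np.linalg.svd(q-m)[2][0];a=a*np.sign(a[0]); s=(q-m)@a; print(m,a,s.min(),s.max(),np.percentile(S[:,2],[50,95,99]))
t=(q-m)@np.array([-a[1],a[0]]); print("across",np.percentile(t,[1,99]))
a=np.array([.9945,.1045]); a/=np.linalg.norm(a)
mid=np.r_[.5193,0.2335]
R=np.column_stack([np.r_[-a,0],[-a[1],a[0],0],[0,0,-1]])
go(np.r_[mid-.05*a,.026],R)
```

```text
[0.46959797 0.22746442 0.15195277] [-3.14109656e+00 -5.92355413e-04 -3.03297373e+00] 0.04983497091588818 1.65 [-0.6510798   0.33872259  0.09728009  2.01055193 -0.04495833  0.79505574
  1.15163692]
3393
[0.51197888 0.23399519] [0.99450176 0.10471988] -0.06394140959382989 0.07614784743070989 [0.04137393 0.04409487 0.04475751]
across [-0.01990509  0.01974233]
 shift [-0.004  0.007  2.101] turn [-0.02 -0.02  0.66]
```

View pics/w2.png

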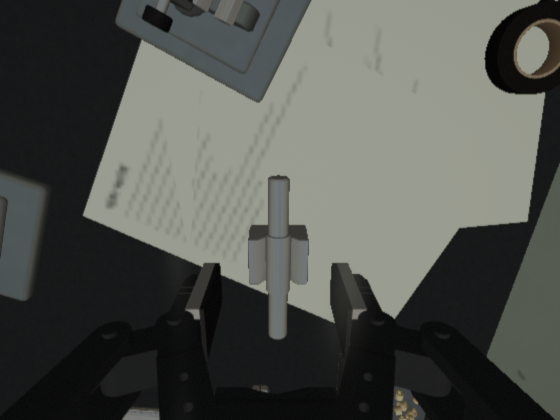

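The wrist view shows the shaft at column 278, rows 177–340, on the V-block at (278,255). It is centred between the fingers, so I descend and grip.

Call:
arm_command(
  deltas=[
    {"gripper": 50, "dx": 0, "dy": 0.02, "dz": 0.7, "ax": 0, "ay": 0, "az": 0.6},
    {"gripper": 50, "dx": 0, "dy": 0, "dz": 0.7, "ax": 0, "ay": 0, "az": 0},
    {"gripper": 50, "dx": 0, "dy": 0, "dz": 0.7, "ax": 0, "ay": 0, "az": 0},
    {"gripper": 50, "dx": 0, "dy": 0, "dz": 0, "ax": 0, "ay": 0, "az": 0},
    {"gripper": 5, "dx": 0, "dy": 0, "dz": 0, "ax": 0, "ay": 0, "az": 0},
    {"gripper": 5, "dx": 0, "dy": 0, "dz": 0, "ax": 0, "ay": 0, "az": 0},
    {"gripper": 5, "dx": 0, "dy": 0, "dz": 0, "ax": 0, "ay": 0, "az": 0},
    {"gripper": 5, "dx": 0, "dy": 0, "dz": 0, "ax": 0, "ay": 0, "az": 0},
    {"gripper": 5, "dx": 0, "dy": 0, "dz": 0, "ax": 0, "ay": 0, "az": 0},
    {"gripper": 5, "dx": 0, "dy": 0, "dz": 0, "ax": 0, "ay": 0, "az": 0},
  ],
)

```text
clock: 2.95
eef_pos: [0.4703, 0.2301, 0.0275]
eef_rot: [3.141, 0.002, -3.048]
force: [-0.4, -1.6, 7.5]
finger_gap: 0.014
grasp_force: 58.8
```

Call:
arm_command(
  deltas=[
    {"gripper": 5, "dx": 0, "dy": 0, "dz": -0.2, "ax": 0, "ay": 0, "az": 0},
    {"gripper": 5, "dx": 0, "dy": 0, "dz": -0.6, "ax": 0, "ay": 0, "az": 0},
    {"gripper": 5, "dx": 0, "dy": 0, "dz": -0.9, "ax": 0, "ay": 0, "az": 0},
    {"gripper": 5, "dx": 0, "dy": 0, "dz": -0.9, "ax": 0, "ay": 0, "az": 0},
    {"gripper": 5, "dx": 0, "dy": 0, "dz": -0.2, "ax": 0, "ay": 0, "az": 0},
    {"gripper": 5, "dx": 0, "dy": 0, "dz": 0, "ax": 0, "ay": 0, "az": 0},
  ],
)

```text
clock: 3.7
eef_pos: [0.469, 0.2297, 0.1948]
eef_rot: [3.141, 0.001, -3.047]
force: [-0.5, -0.9, -1.3]
finger_gap: 0.0143
grasp_force: 58.7
```

```bash
cat > look.py <<'E'
from mic import *
o=env.get_obs(); R0=Rn.from_euler("xyz",o["eef_rot"]).as_matrix()
print(o["eef_pos"],o["force"].round(1),o["finger_gap"],o["clock"])
for n in("wrist","side","top"):
    c=capture(n); P=cloud(c).reshape(-1,3); L=(P-o["eef_pos"])@R0
    g=(L[:,0]>-.13)&(L[:,0]<-.02)&(abs(L[:,1])<.02)&(abs(L[:,2]+.006)<.03); L=L[g]
    if len(L)<20: continue
    # ends of the thin far part and line of centres by slices
    print(n,len(L),"far end x",np.percentile(L[:,0],[.5,1]).round(4))
    for a in(-.11,-.09,-.07,-.05,-.03):
        k=L[abs(L[:,0]-a)<.008]
        if len(k)>5:
            print("  x",a,"y",np.percentile(k[:,1],[3,97]).round(4),"z",np.percentile(k[:,2],[3,97]).round(4))
    cv2.imwrite(f"pics/l_{n}.png",c["img"])
E
python3 look.py
```

```text
[0.46899959 0.22969416 0.19476272] [-0.5 -0.9 -1.3] 0.014326583253236857 3.7
wrist 1931 far end x [-0.0463 -0.0451]
  x -0.05 y [-0.0094  0.0095] z [-0.0152 -0.0072]
  x -0.03 y [-0.0086  0.0087] z [-0.0157 -0.0084]
side 384 far end x [-0.117  -0.1169]
  x -0.11 y [-0.0033  0.0077] z [-0.0109  0.0032]
  x -0.09 y [-0.0036  0.0088] z [-0.0107  0.0014]
  x -0.07 y [-0.0028  0.0094] z [-0.0129  0.0018]
  x -0.05 y [-0.0042  0.0104] z [-0.0135  0.0012]
  x -0.03 y [-0.0053  0.01  ] z [-0.0137  0.0024]
top 163 far end x [-0.1173 -0.1172]
  x -0.11 y [-0.0094  0.0051] z [-0.0126 -0.0005]
  x -0.09 y [-0.0097  0.0056] z [-0.0115 -0.0025]
  x -0.07 y [-0.011  -0.0023] z [-0.0131 -0.0041]
```

```bash
cat > place.py <<'E'
from mic import *
import sys
O=np.array([.525,-.0256,.09]); M=frame(np.radians(-14)); OFF=np.array([-.0475,0,-.0055])
RT=np.column_stack([-M[:,0],-M[:,2],-M[:,1]])
def tcp(m,R=RT,off=OFF): return O+M@np.array(m)-R@off
if __name__=="__main__":
    p=tcp([float(a)/1000 for a in sys.argv[1:4]]); print(p,Rn.from_matrix(RT).as_euler("xyz")); go(p,RT)
E
python3 place.py 0 80 12
```

```text
[0.49085146 0.03378204 0.14708021] [-2.26892803  0.          2.89724656]
 shift [-0.076 -3.274  0.762] turn [49.38  8.3  18.23]
```

Call:
arm_command(
  deltas=[
    {"gripper": 5, "dx": 0, "dy": 0, "dz": 0, "ax": 8.23, "ay": 1.38, "az": 3.04},
    {"gripper": 5, "dx": 0, "dy": 0, "dz": 0, "ax": 8.23, "ay": 1.38, "az": 3.04},
    {"gripper": 5, "dx": 0, "dy": 0, "dz": 0, "ax": 8.23, "ay": 1.38, "az": 3.04},
    {"gripper": 5, "dx": 0, "dy": 0, "dz": 0, "ax": 8.23, "ay": 1.38, "az": 3.04},
    {"gripper": 5, "dx": 0, "dy": 0, "dz": 0, "ax": 8.23, "ay": 1.38, "az": 3.04},
    {"gripper": 5, "dx": 0, "dy": 0, "dz": 0, "ax": 8.23, "ay": 1.38, "az": 3.04},
    {"gripper": 5, "dx": 0, "dy": 0, "dz": 0, "ax": 0, "ay": 0, "az": 0},
  ],
)

```text
clock: 4.72
eef_pos: [0.468, 0.2309, 0.1902]
eef_rot: [-2.267, -0.001, 2.9]
force: [0.4, 0.4, -2.9]
finger_gap: 0.0138
grasp_force: 58.9
```

```bash
python3 place.py 0 80 12; python3 -c "
from h import *
print(env.get_obs()['q'].round(2))"
```

```text
[0.49085146 0.03378204 0.14708021] [-2.26892803  0.          2.89724656]
 shift [-1.155 -1.438  2.837] turn [-0.1   0.1   0.16]
[-1.    0.71  0.27  1.62  0.28  1.59  0.51]
```

Call:
arm_command(
  deltas=[
    {"gripper": 5, "dx": -0.23, "dy": -0.288, "dz": 0.567, "ax": 0, "ay": 0, "az": 0},
    {"gripper": 5, "dx": -0.23, "dy": -0.288, "dz": 0.567, "ax": 0, "ay": 0, "az": 0},
    {"gripper": 5, "dx": -0.23, "dy": -0.288, "dz": 0.567, "ax": 0, "ay": 0, "az": 0},
    {"gripper": 5, "dx": -0.23, "dy": -0.288, "dz": 0.567, "ax": 0, "ay": 0, "az": 0},
    {"gripper": 5, "dx": -0.23, "dy": -0.288, "dz": 0.567, "ax": 0, "ay": 0, "az": 0},
    {"gripper": 5, "dx": 0, "dy": 0, "dz": 0, "ax": 0, "ay": 0, "az": 0},
    {"gripper": 5, "dx": 0, "dy": 0, "dz": 0, "ax": 0, "ay": 0, "az": 0},
  ],
)

```text
clock: 5.6
eef_pos: [0.4912, 0.0329, 0.1509]
eef_rot: [-2.275, 0.003, 2.897]
force: [-0.0, 0.5, -2.4]
finger_gap: 0.0136
grasp_force: 58.9
```

```bash
python3 place.py 0 80 12
python3 - <<'E'
from place import *
import pickle
d={n:capture(n) for n in("wrist","side","top")}; pickle.dump(d,open("d1.pkl","wb"))
C=[cloud(d[n]) for n in d]
for cl in([C[0]],C[1:],C): print(fit(cl,np.array([.525,-.0256,np.radians(-14)])))
cv2.imwrite("pics/w3.png",d["wrist"]["img"])
for n in d:
  L=(cloud(d[n]).reshape(-1,3)-O)@M
  # shaft around (.,80,12)
  for a in(-60,0,15,30,60):
    k=L[(abs(L[:,0]*1e3-a)<6)&(abs(L[:,1]-.08)<.02)&(abs(L[:,2]-.012)<.02)]
    if len(k)>8: print(n,"shaft x",a,len(k),"y",(np.percentile(k[:,1],[3,97])*1e3).round(1),"z",(np.percentile(k[:,2],[3,97])*1e3).round(1))
  k=L[(abs(L[:,1]-.08)<.012)&(abs(L[:,2]-.012)<.012)]
  if len(k)>8: print(n,"x ext",(np.percentile(k[:,0],[.5,99.5])*1e3).round(1))
  # anvil / spindle profile near axis
  k=L[(abs(L[:,0])<.004)&(abs(L[:,1])<.012)&(L[:,2]>-.02)&(L[:,2]<.05)]
  print(n,"axis pts",len(k)); h=np.histogram(k[:,2]*1e3,np.arange(-20,51,3)); print(h[0])
for n in d: print(n,"anvil px",proj(d[n],O),"spindle px",proj(d[n],O+M[:,2]*.024))
E
```

```text
[0.49085146 0.03378204 0.14708021] [-2.26892803  0.          2.89724656]
 shift [0.01  0.057 0.031] turn [ 0.33  0.09 -0.13]
(array([ 0.52503119, -0.02463717, -0.24446965]), [3117], np.float64(0.0007204676730618976))
(array([ 0.52527955, -0.02639864, -0.24435003]), [0, 194], np.float64(0.0015392627130135534))
(array([ 0.52503196, -0.02470342, -0.24446798]), [3120, 0, 190], np.float64(0.0008251804551726854))
wrist shaft x -60 2379 y [72.4 98.9] z [-0.4 28.9]
wrist shaft x 0 222 y [83.3 92. ] z [ 5.9 25.2]
wrist x ext [-69.2  -3.1]
wrist axis pts 2
[0 0 0 0 0 0 0 0 0 0 0 0 0 0 0 0 0 0 0 0 0 0 0]
side shaft x 60 26 y [82.9 92. ] z [ 7.8 21.8]
side x ext [36.2 70.5]
side axis pts 0
[0 0 0 0 0 0 0 0 0 0 0 0 0 0 0 0 0 0 0 0 0 0 0]
top shaft x -60 52 y [72.6 96.3] z [ 3.5 29.1]
top shaft x 0 48 y [77.1 92.5] z [10.1 27.4]
top shaft x 15 47 y [76.5 92. ] z [12.4 27. ]
top shaft x 30 40 y [76.9 91.4] z [10.4 25. ]
top shaft x 60 37 y [77.3 90.9] z [10.5 24.2]
top x ext [-67.8  71.4]
top axis pts 51
[ 0  1  2  4  3  2 12  4  2  2  3  1  0  0  2  0  3  2  0  0  3  1  3]
wrist anvil px (np.float64(297.654755929839), np.float64(286.9086530756454)) spindle px (np.float64(262.86238401407144), np.float64(287.06533227297143))
side anvil px (np.float64(285.4712616118764), np.float64(216.10352189635924)) spindle px (np.float64(286.6634494913317), np.float64(207.59612454515613))
top anvil px (np.float64(293.5948546900285), np.float64(212.11738783493243)) spindle px (np.float64(300.30568590436405), np.float64(212.7239095248692))
```

View pics/w3.png

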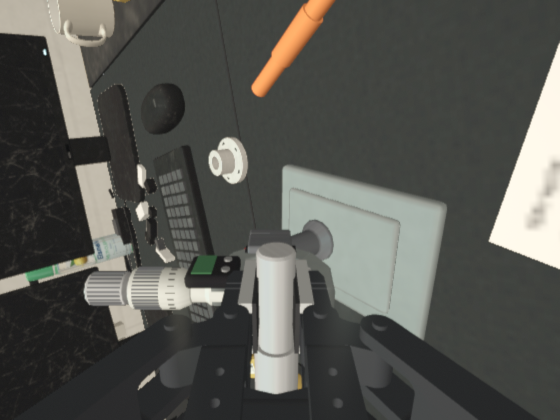

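The wrist view shows the micrometer lying left to right behind the shaft: knob at (105,288), display at (205,265), and the shaft's near end at (276,250). The close-up fit agrees with the earlier one to about 1 mm.

```bash
sed -i 's/-.0256,.09/-.0252,.09/' place.py; python3 place.py 0 30 11.3
```

```text
[ 0.48169416 -0.00254586  0.1144046 ] [-2.26892803  0.          2.89724656]
 shift [0.015 0.054 0.873] turn [ 0.28  0.19 -0.06]
```

Call:
arm_command(
  deltas=[
    {"gripper": 5, "dx": 0.01, "dy": 0.054, "dz": 0.22, "ax": 0.28, "ay": 0.19, "az": 0},
    {"gripper": 5, "dx": 0, "dy": 0, "dz": 0.22, "ax": 0, "ay": 0, "az": 0},
    {"gripper": 5, "dx": 0, "dy": 0, "dz": 0.22, "ax": 0, "ay": 0, "az": 0},
    {"gripper": 5, "dx": 0, "dy": 0, "dz": 0.21, "ax": 0, "ay": 0, "az": 0},
    {"gripper": 5, "dx": 0, "dy": 0, "dz": 0, "ax": 0, "ay": 0, "az": 0},
    {"gripper": 5, "dx": 0, "dy": 0, "dz": 0, "ax": 0, "ay": 0, "az": 0},
    {"gripper": 5, "dx": 0, "dy": 0, "dz": 0, "ax": 0, "ay": 0, "az": 0},
  ],
)

```text
clock: 6.62
eef_pos: [0.482, -0.0034, 0.115]
eef_rot: [-2.268, 0.001, 2.895]
force: [-0.6, 0.3, -2.8]
finger_gap: 0.0139
grasp_force: 58.9
```

```bash
python3 place.py 0 1 11.3
python3 - <<'E'
from place import *
c=capture("wrist"); cv2.imwrite("pics/w4.png",cv2.resize(c["img"][200:360,180:400],None,fx=3,fy=3,interpolation=2))
x,n,r=fit([cloud(c)],np.array([.525,-.0252,np.radians(-14)])); print(x,n,r)
for OO in (O,np.r_[x[:2],.09]):
  L=(cloud(c).reshape(-1,3)-OO)@M
  for a in(-25,-18,-12,0):
    k=L[(abs(L[:,0]*1e3-a)<4)&(abs(L[:,1]-.03)<.015)&(abs(L[:,2]-.011)<.02)]
    if len(k)>8: print("shaft x",a,len(k),"y",(np.percentile(k[:,1],[2,98])*1e3).round(1),"z",(np.percentile(k[:,2],[2,98])*1e3).round(1))
  k=L[(abs(L[:,0])<.02)&(abs(L[:,1])<.014)&(L[:,2]>.105)&(L[:,2]<.15)]; print("end",np.percentile(k[:,2],[98,99.5]))
E
```

```text
[ 0.4763198  -0.02410126  0.09576376] [-2.26892803  0.          2.89724656]
 shift [0.008 0.016 0.48 ] turn [-0.08 -0.04 -0.14]
[ 0.52497511 -0.02449111 -0.24452546] [3736] 0.0006835221413631908
shaft x -25 698 y [32.  39.9] z [ 4.9 20.1]
shaft x -18 629 y [32.7 40. ] z [ 3.1 21.5]
shaft x -12 610 y [32.4 40. ] z [ 3.1 21.7]
shaft x 0 73 y [30.7 37.6] z [ 2.6 22.1]
end [0.14001973 0.14077232]
shaft x -25 697 y [31.5 39.4] z [ 5.3 20.5]
shaft x -18 628 y [32.2 39.5] z [ 3.5 21.9]
shaft x -12 609 y [31.9 39.4] z [ 3.5 22.1]
shaft x 0 89 y [30.3 38.3] z [ 3.  22.5]
end [0.14041516 0.14118142]
```

View pics/w4.png

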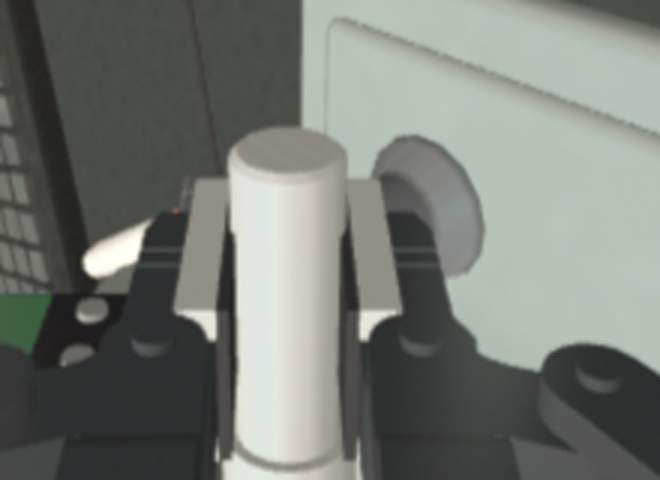

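The crop shows the shaft gripped straight between the pads: end face at (288,150), pads at columns 205 and 370. I ease it in slowly while watching the force.

Call:
arm_command(
  deltas=[
    {"gripper": 5, "dx": 0.01, "dy": 0.02, "dz": 0.1, "ax": 0, "ay": 0, "az": 0},
    {"gripper": 5, "dx": 0, "dy": 0, "dz": 0.1, "ax": 0, "ay": 0, "az": 0},
    {"gripper": 5, "dx": 0, "dy": 0, "dz": 0.05, "ax": 0, "ay": 0, "az": 0},
    {"gripper": 5, "dx": 0, "dy": 0, "dz": 0, "ax": 0, "ay": 0, "az": 0},
  ],
)

```text
clock: 7.18
eef_pos: [0.4781, -0.0146, 0.1042]
eef_rot: [-2.266, 0.001, 2.894]
force: [0.2, -0.2, -2.3]
finger_gap: 0.0142
grasp_force: 58.9
```

Call:
arm_command(
  deltas=[
    {"gripper": 5, "dx": 0, "dy": 0, "dz": 0.06, "ax": 0, "ay": 0, "az": 0},
    {"gripper": 5, "dx": 0, "dy": 0, "dz": 0.06, "ax": 0, "ay": 0, "az": 0},
    {"gripper": 5, "dx": 0, "dy": 0, "dz": 0, "ax": 0, "ay": 0, "az": 0},
  ],
)

```text
clock: 7.55
eef_pos: [0.4768, -0.0199, 0.0996]
eef_rot: [-2.266, 0.001, 2.894]
force: [1.0, -0.9, -2.3]
finger_gap: 0.0143
grasp_force: 58.9
```

```bash
python3 place.py 0 1 11.3; python3 -c "
from h import *
o=env.get_obs(); print(o['force'],o['ft_torque'])"
```

```text
[ 0.4763198  -0.02410126  0.09576376] [-2.26892803  0.          2.89724656]
 shift [-0.01   0.004  0.094] turn [-0.14 -0.12 -0.14]
[ 0.99956942 -0.89076314 -2.31182222] [ 1.11767719 -0.21416365 -0.01344189]
```

Call:
arm_command(
  deltas=[
    {"gripper": 5, "dx": 0, "dy": 0, "dz": 0.05, "ax": 0, "ay": 0, "az": 0},
    {"gripper": 5, "dx": 0, "dy": 0, "dz": 0.03, "ax": 0, "ay": 0, "az": 0},
    {"gripper": 5, "dx": 0, "dy": 0, "dz": 0, "ax": 0, "ay": 0, "az": 0},
  ],
)

```text
clock: 7.92
eef_pos: [0.476, -0.0233, 0.0965]
eef_rot: [-2.267, 0.001, 2.894]
force: [0.7, -0.0, -2.3]
finger_gap: 0.0136
grasp_force: 58.9
```

Call:
arm_command(
  deltas=[
    {"gripper": 5, "dx": 0, "dy": 0, "dz": 0.03, "ax": 0, "ay": 0, "az": 0},
    {"gripper": 5, "dx": 0, "dy": 0, "dz": 0, "ax": 0, "ay": 0, "az": 0},
  ],
)

```text
clock: 8.18
eef_pos: [0.4759, -0.0243, 0.0954]
eef_rot: [-2.267, 0.001, 2.895]
force: [-0.0, 0.3, -0.9]
finger_gap: 0.0143
grasp_force: 59.1
```

```bash
python3 place.py 0 0 10; python3 -c "
from place import *
o=env.get_obs(); print(o['force'],M.T@o['force'])"
```

```text
[ 0.47633663 -0.02403374  0.09412511] [-2.26892803  0.          2.89724656]
 shift [-0.006  0.02   0.01 ] turn [-0.11 -0.07 -0.13]
[-0.00587775  0.30033476 -0.86807411] [-0.07836071 -0.33584084 -0.85138634]
```

Call:
arm_command(
  deltas=[
    {"gripper": 5, "dx": 0, "dy": 0.015, "dz": 0.015, "ax": 0, "ay": 0, "az": 0},
    {"gripper": 5, "dx": 0, "dy": 0, "dz": 0, "ax": 0, "ay": 0, "az": 0},
  ],
)

```text
clock: 8.43
eef_pos: [0.476, -0.0244, 0.0944]
eef_rot: [-2.267, 0.001, 2.895]
force: [0.2, 2.9, 2.6]
finger_gap: 0.0141
grasp_force: 59.5
```

Call:
arm_command(
  deltas=[
    {"gripper": 5, "dx": 0, "dy": 0.015, "dz": 0.01, "ax": 0, "ay": 0, "az": 0},
    {"gripper": 5, "dx": 0, "dy": 0, "dz": 0, "ax": 0, "ay": 0, "az": 0},
  ],
)

```text
clock: 8.68
eef_pos: [0.4761, -0.0243, 0.0935]
eef_rot: [-2.267, 0.001, 2.895]
force: [-0.7, 3.8, 5.6]
finger_gap: 0.0142
grasp_force: 59.9
```

```bash
python3 place.py 0 0 10; python3 -c "
from place import *
o=env.get_obs(); print(o['force'],M.T@o['force'])"
```

```text
[ 0.47633663 -0.02403374  0.09412511] [-2.26892803  0.          2.89724656]
 shift [-0.003 -0.005 -0.011] turn [-0.13 -0.06 -0.15]
[-0.71641319  3.75065791  5.55842795] [-1.60249893  6.22794604  2.03014515]
```

Both the stop and the anvil now push back, so the shaft is seated and I release it.

Call:
arm_command(
  deltas=[
    {"gripper": 5, "dx": 0, "dy": 0.01, "dz": -0.01, "ax": 0, "ay": 0, "az": 0},
    {"gripper": 18, "dx": 0, "dy": 0, "dz": 0, "ax": 0, "ay": 0, "az": 0},
    {"gripper": 24, "dx": 0, "dy": 0, "dz": 0, "ax": 0, "ay": 0, "az": 0},
    {"gripper": 32, "dx": 0, "dy": 0, "dz": 0, "ax": 0, "ay": 0, "az": 0},
    {"gripper": 36, "dx": 0, "dy": 0, "dz": 0, "ax": 0, "ay": 0, "az": 0},
    {"gripper": 36, "dx": 0, "dy": 0, "dz": 0, "ax": 0, "ay": 0, "az": 0},
  ],
)

```text
clock: 9.43
eef_pos: [0.476, -0.0237, 0.093]
eef_rot: [-2.267, 0.001, 2.895]
force: [0.3, -0.1, -0.2]
finger_gap: 0.0357
grasp_force: 0.0
```

```bash
cat > shaft.py <<'E'
from place import *
def shaft(names=("wrist","top","side")):
    for n in names:
        c=capture(n); L=(cloud(c).reshape(-1,3)-O)@M; print(n)
        for a in(-60,-50,-40,-20,-15,20,35,50,60):
            k=L[(abs(L[:,0]*1e3-a)<4)&(abs(L[:,1])<.015)&(abs(L[:,2]-.01)<.015)]
            if len(k)>8: print("  x",a,len(k),"y",(np.percentile(k[:,1],[2,98])*1e3).round(1),"z",(np.percentile(k[:,2],[2,98])*1e3).round(1))
        k=L[(abs(L[:,1])<.009)&(abs(L[:,2]-.01)<.009)&(abs(L[:,0])<.1)]
        if len(k)>8: print("  x ext",(np.percentile(k[:,0],[.3,99.7])*1e3).round(1))
    return c
if __name__=="__main__":
    shaft(); o=env.get_obs(); print(o["force"],o["clock"])
E
python3 shaft.py
```

```text
wrist
  x -60 685 y [3.  9.5] z [ 2.2 17.4]
  x -50 646 y [2.5 9.4] z [ 2.4 17.6]
  x -40 594 y [2.9 9.3] z [ 2.3 17.3]
  x -20 707 y [ 2.2 11.2] z [ 0.7 19.3]
  x -15 880 y [-4.7 11. ] z [-4.6 19.2]
  x ext [-69.9  -4.9]
top
  x -60 22 y [-4.7  9.3] z [ 8.1 20. ]
  x -20 30 y [-9.1 10.7] z [ 7.2 22.1]
  x -15 28 y [-4.6 10.7] z [ 6.1 22.1]
  x 20 27 y [-5.9 11.1] z [ 4.4 20.8]
  x 35 19 y [-5.9  7.9] z [ 7.8 18.3]
  x 50 25 y [-6.   8.6] z [ 6.6 18.5]
  x 60 24 y [-5.7  8. ] z [ 5.9 20.7]
  x ext [-68.3  71.3]
side
  x 50 9 y [-2.9  7.5] z [2.5 9.8]
  x ext [44.2 71. ]
[ 0.07793356  0.12864496 -0.7260002 ] 9.575
```

The range data put the shaft axis at micrometer y≈1, z≈10 with x centred to about 1 mm, so it is seated. I withdraw along +y, then go up.

Call:
arm_command(
  deltas=[
    {"gripper": 36, "dx": 0, "dy": 0, "dz": -0.3, "ax": 0, "ay": 0, "az": 0},
    {"gripper": 36, "dx": 0, "dy": 0, "dz": -0.6, "ax": 0, "ay": 0, "az": 0},
    {"gripper": 40, "dx": 0, "dy": 0, "dz": -0.8, "ax": 0, "ay": 0, "az": 0},
    {"gripper": 40, "dx": 0, "dy": 0, "dz": -0.8, "ax": 0, "ay": 0, "az": 0},
    {"gripper": 40, "dx": -0.1, "dy": -0.6, "dz": 0, "ax": 0, "ay": 0, "az": 0},
    {"gripper": 40, "dx": -0.1, "dy": -0.6, "dz": 0, "ax": 0, "ay": 0, "az": 0},
    {"gripper": 40, "dx": -0.1, "dy": -0.6, "dz": 0, "ax": 0, "ay": 0, "az": 0},
    {"gripper": 40, "dx": -0.1, "dy": -0.6, "dz": 0, "ax": 0, "ay": 0, "az": 0},
    {"gripper": 40, "dx": 0, "dy": -0.6, "dz": 0, "ax": 0, "ay": 0, "az": 0},
    {"gripper": 40, "dx": 0, "dy": -0.3, "dz": 0, "ax": 0, "ay": 0, "az": 0},
    {"gripper": 40, "dx": 0, "dy": 0, "dz": 0, "ax": 0, "ay": 0, "az": 0},
  ],
)

```text
clock: 10.95
eef_pos: [0.4961, -0.0413, 0.3415]
eef_rot: [-2.268, 0.002, 2.894]
force: [-0.2, 1.1, -1.2]
finger_gap: 0.0402
grasp_force: 0.0
```

```bash
cat > knob.py <<'E'
from place import *
import sys
def RK(yaw=0): return np.column_stack([-M[:,0],M[:,1],-M[:,2]])@Rn.from_euler("z",yaw,degrees=True).as_matrix()
if __name__=="__main__":
    m=[float(a)/1000 for a in sys.argv[1:4]]; p=O+M@np.array(m); o=env.get_obs()
    R0=Rn.from_euler("xyz",o["eef_rot"]).as_matrix()
    print("mic coords now",((o["eef_pos"]-O)@M*1e3).round(1),"q",o["q"].round(2),"F",o["force"].round(1),"clock",o["clock"])
    print("tool in mic",(M.T@R0).round(3).tolist())
    go(p,RK(float(sys.argv[4]) if len(sys.argv)>4 else 0))
E
python3 knob.py 0 0 190
python3 - <<'E'
from shaft import *
shaft(("top","side"))
c=capture("wrist"); print(fit([cloud(c)],np.array([.525,-.0252,np.radians(-14)])))
E
```

```text
mic coords now [-24.2 144.3 207.2] q [-0.78  0.37  0.43  1.81  0.55  1.55  0.82] F [-0.2  1.1 -1.2] clock 10.95
tool in mic [[-1.0, 0.004, -0.002], [0.002, -0.001, -1.0], [-0.004, -1.0, 0.001]]
 shift [-0.406  0.289  2.405] turn [-9.004e+01  9.000e-02 -2.400e-01]
top
  x -60 24 y [-5.3  9.3] z [ 7.4 19.6]
  x -50 23 y [-4.4 10.7] z [ 6.7 19.7]
  x -40 25 y [-3.4  9.5] z [ 8.3 20.6]
  x -20 30 y [-5.7 10.1] z [ 1.2 22.1]
  x -15 28 y [-3.6 10.8] z [ 5.4 22.1]
  x 60 18 y [-7.2  9.4] z [ 9.9 19.2]
  x ext [-68.4  71. ]
side
  x -60 18 y [0.8 9.4] z [ 2.2 16.4]
  x -50 16 y [ 0.3 11.1] z [ 3.4 16.9]
  x -40 18 y [ 1.3 10.9] z [ 2.5 16.4]
  x -20 19 y [-0.  11.6] z [ 0.2 18.9]
  x -15 23 y [ 0.6 12.4] z [-2.5 18.7]
  x 20 20 y [ 1.8 10. ] z [ 0.5 19. ]
  x 35 14 y [1.3 9.6] z [ 3.8 15. ]
  x 50 17 y [-1.9 10.4] z [ 2.5 17. ]
  x 60 15 y [ 2.3 10.3] z [ 3.3 15.2]
  x ext [-69.9  69.7]
(array([ 0.52492185, -0.0245275 , -0.24440793]), [1858], np.float64(0.0007093923507270043))
```

Call:
arm_command(
  deltas=[
    {"gripper": 40, "dx": 0, "dy": 0, "dz": 0, "ax": -10, "ay": 0, "az": 0},
    {"gripper": 40, "dx": 0, "dy": 0, "dz": 0, "ax": -10, "ay": 0, "az": 0},
    {"gripper": 40, "dx": 0, "dy": 0, "dz": 0, "ax": -10, "ay": 0, "az": 0},
    {"gripper": 40, "dx": 0, "dy": 0, "dz": 0, "ax": -10, "ay": 0, "az": 0},
    {"gripper": 40, "dx": 0, "dy": 0, "dz": 0, "ax": -10, "ay": 0, "az": 0},
    {"gripper": 40, "dx": 0, "dy": 0, "dz": 0, "ax": -10, "ay": 0, "az": 0},
    {"gripper": 40, "dx": 0, "dy": 0, "dz": 0, "ax": -10, "ay": 0, "az": 0},
    {"gripper": 40, "dx": 0, "dy": 0, "dz": 0, "ax": -10, "ay": 0, "az": 0},
    {"gripper": 40, "dx": 0, "dy": 0, "dz": 0, "ax": -10, "ay": 0, "az": 0},
    {"gripper": 40, "dx": 0, "dy": 0, "dz": 0, "ax": 0, "ay": 0, "az": 0},
  ],
)

```text
clock: 12.35
eef_pos: [0.4953, -0.0427, 0.3384]
eef_rot: [2.448, -0.005, 2.89]
force: [-0.9, 0.9, -0.2]
finger_gap: 0.0396
grasp_force: 0.0
```

```bash
python3 knob.py 0 0 190
```

```text
mic coords now [-24.6 141.2 205.9] q [-0.15  0.18  0.59  1.96 -0.81  1.31  2.1 ] F [-0.9  0.9 -0.2] clock 12.35
tool in mic [[-1.0, 0.009, 0.001], [0.009, 1.0, -0.004], [-0.001, -0.004, -1.0]]
 shift [-0.43  -2.348  0.275] turn [-0.25  0.06 -0.52]
```

Call:
arm_command(
  deltas=[
    {"gripper": 40, "dx": -0.108, "dy": -0.587, "dz": 0.07, "ax": 0, "ay": 0, "az": -0.5},
    {"gripper": 40, "dx": -0.108, "dy": -0.587, "dz": 0.07, "ax": 0, "ay": 0, "az": 0},
    {"gripper": 40, "dx": -0.108, "dy": -0.587, "dz": 0.07, "ax": -0.25, "ay": 0, "az": 0},
    {"gripper": 40, "dx": -0.108, "dy": -0.587, "dz": 0.07, "ax": 0, "ay": 0, "az": 0},
    {"gripper": 40, "dx": 0, "dy": 0, "dz": 0, "ax": 0, "ay": 0, "az": 0},
    {"gripper": 40, "dx": 0, "dy": 0, "dz": 0, "ax": 0, "ay": 0, "az": 0},
  ],
)

```text
clock: 13.1
eef_pos: [0.4992, -0.14, 0.2384]
eef_rot: [2.442, 0.006, 2.904]
force: [-0.3, 0.8, 0.1]
finger_gap: 0.0398
grasp_force: 0.0
```

```bash
python3 knob.py 0 0 150
python3 - <<'E'
from place import *
c=capture("wrist"); cv2.imwrite("pics/w5.png",c["img"])
L=(cloud(c).reshape(-1,3)-O)@M
k=L[(np.hypot(L[:,0],L[:,1])<.02)&(abs(L[:,2]-.142)<.004)]*1e3
print("end face",len(k),np.median(k,0),[((np.percentile(k[:,i],1)+np.percentile(k[:,i],99))/2).round(2) for i in(0,1)],(np.percentile(k[:,0],99)-np.percentile(k[:,0],1)))
ct=[(k[:,i].min()+k[:,i].max())/2 for i in (0,1)]; print(ct)
k=L[(np.hypot(L[:,0],L[:,1])<.017)&(abs(L[:,2]-.112)<.003)]*1e3; print("shoulder",len(k),np.median(k,0))
print(fit([cloud(c)],np.array([.525,-.0252,np.radians(-14)])), proj(c,O+M[:,2]*.142))
E
```

```text
mic coords now [  2.7   5.2 189.3] q [ 0.06  0.44  0.61  1.93 -0.9   1.35  2.45] F [-0.3  0.8  0.1] clock 13.1
tool in mic [[-1.0, -0.009, -0.0], [-0.009, 1.0, 0.002], [0.0, 0.002, -1.0]]
 shift [ 0.046 -0.088  0.655] turn [ 0.09 -0.01  0.52]
end face 1169 [ -2.17926324   0.73923929 142.03192049] [np.float64(-1.26), np.float64(0.47)] 20.832234598448913
[np.float64(-0.6731492552300162), np.float64(0.41511332729235306)]
shoulder 432 [ -9.54201795   0.75706779 111.95172585]
(array([ 0.52460792, -0.02445075, -0.24438449]), [814], np.float64(0.00039299457932574815)) (np.float64(265.61842513827736), np.float64(238.89161393536972))
```

View pics/w5.png

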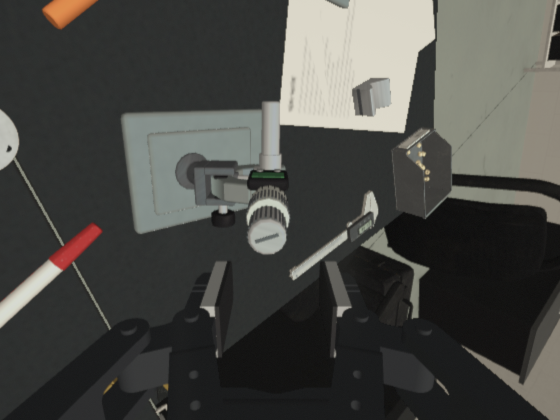

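The wrist view shows the knob end face at (267,236) with its mark and the shaft beyond at (271,130). The face measures at about (-0.5, 0.4, 142) mm. I align, then descend.

Call:
arm_command(
  deltas=[
    {"gripper": 40, "dx": 0.054, "dy": -0.08, "dz": 0.1, "ax": 0, "ay": 0, "az": 0.5},
    {"gripper": 40, "dx": 0, "dy": 0, "dz": 0.28, "ax": 0, "ay": 0, "az": 0},
    {"gripper": 40, "dx": 0, "dy": 0, "dz": 0.28, "ax": 0, "ay": 0, "az": 0},
    {"gripper": 40, "dx": 0, "dy": 0, "dz": 0, "ax": 0, "ay": 0, "az": 0},
    {"gripper": 40, "dx": 0, "dy": 0, "dz": 0, "ax": 0, "ay": 0, "az": 0},
  ],
)

```text
clock: 13.78
eef_pos: [0.5008, -0.1198, 0.2045]
eef_rot: [2.441, 0.001, 2.895]
force: [-0.6, -0.2, 0.8]
finger_gap: 0.0398
grasp_force: 0.0
```

```bash
python3 knob.py -0.5 0.4 128
```

```text
mic coords now [ -0.6  -1.2 150.5] q [ 0.04  0.47  0.59  1.98 -0.95  1.29  2.48] F [-0.6 -0.2  0.8] clock 13.775
tool in mic [[-1.0, 0.002, 0.002], [0.002, 1.0, 0.002], [-0.002, 0.002, -1.0]]
 shift [-0.     0.025  0.375] turn [ 0.12  0.13 -0.09]
```

Call:
arm_command(
  deltas=[
    {"gripper": 40, "dx": 0, "dy": 0.025, "dz": 0.12, "ax": 0, "ay": 0, "az": 0},
    {"gripper": 40, "dx": 0, "dy": 0, "dz": 0.13, "ax": 0, "ay": 0, "az": 0},
    {"gripper": 40, "dx": 0, "dy": 0, "dz": 0.13, "ax": 0, "ay": 0, "az": 0},
    {"gripper": 40, "dx": 0, "dy": 0, "dz": 0, "ax": 0, "ay": 0, "az": 0},
    {"gripper": 28, "dx": 0, "dy": 0, "dz": 0, "ax": 0, "ay": 0, "az": 0},
    {"gripper": 28, "dx": 0, "dy": 0, "dz": 0, "ax": 0, "ay": 0, "az": 0},
  ],
)

```text
clock: 14.52
eef_pos: [0.5048, -0.1047, 0.1883]
eef_rot: [2.441, 0.001, 2.894]
force: [-0.1, -0.0, -0.4]
finger_gap: 0.0278
grasp_force: 0.0
```

Call:
arm_command(
  deltas=[
    {"gripper": 14, "dx": 0, "dy": 0, "dz": 0, "ax": 0, "ay": 0, "az": 0},
    {"gripper": 14, "dx": 0, "dy": 0, "dz": 0, "ax": 0, "ay": 0, "az": 0},
    {"gripper": 14, "dx": 0, "dy": 0, "dz": 0, "ax": 0, "ay": 0, "az": 0},
    {"gripper": 14, "dx": 0, "dy": 0, "dz": 0, "ax": 0, "ay": 0, "az": 0},
  ],
)

```text
clock: 15.02
eef_pos: [0.5047, -0.1049, 0.1883]
eef_rot: [2.442, 0.001, 2.894]
force: [-2.2, -3.7, 4.0]
finger_gap: 0.0201
grasp_force: 58.9
```

```bash
python3 knob.py -0.5 0.4 128; python3 -c "
from place import *
o=env.get_obs(); print(M.T@o['force'],M.T@o['ft_torque'],o['finger_gap'])"
```

```text
mic coords now [ -0.4   0.2 128.2] q [ 0.03  0.48  0.57  2.01 -0.98  1.25  2.49] F [-2.2 -3.7  4. ] clock 15.025
tool in mic [[-1.0, 0.002, 0.003], [0.002, 1.0, 0.002], [-0.003, 0.002, -1.0]]
 shift [0.002 0.003 0.003] turn [ 0.11  0.18 -0.09]
[-1.22544354 -0.63073965  5.71812963] [-0.76434977  0.20817102 -0.01765196] 0.020126393693521736
```

Gripped cleanly on the knob (the gap reads about 2 mm low, as it did on the shaft). Turning clockwise.

Call:
arm_command(
  deltas=[
    {"gripper": 14, "dx": 0, "dy": 0, "dz": 0, "ax": 0, "ay": 0, "az": 10},
    {"gripper": 14, "dx": 0, "dy": 0, "dz": 0, "ax": 0, "ay": 0, "az": 10},
    {"gripper": 14, "dx": 0, "dy": 0, "dz": 0, "ax": 0, "ay": 0, "az": 10},
    {"gripper": 14, "dx": 0, "dy": 0, "dz": 0, "ax": 0, "ay": 0, "az": 10},
    {"gripper": 14, "dx": 0, "dy": 0, "dz": 0, "ax": 0, "ay": 0, "az": 10},
    {"gripper": 14, "dx": 0, "dy": 0, "dz": 0, "ax": 0, "ay": 0, "az": 10},
    {"gripper": 14, "dx": 0, "dy": 0, "dz": 0, "ax": 0, "ay": 0, "az": 10},
    {"gripper": 14, "dx": 0, "dy": 0, "dz": 0, "ax": 0, "ay": 0, "az": 10},
    {"gripper": 14, "dx": 0, "dy": 0, "dz": 0, "ax": 0, "ay": 0, "az": 10},
    {"gripper": 14, "dx": 0, "dy": 0, "dz": 0, "ax": 0, "ay": 0, "az": 10},
    {"gripper": 14, "dx": 0, "dy": 0, "dz": 0, "ax": 0, "ay": 0, "az": 0},
  ],
)

```text
clock: 16.4
eef_pos: [0.5046, -0.105, 0.1882]
eef_rot: [-2.996, -0.687, 1.095]
force: [-2.8, -3.4, 6.1]
finger_gap: 0.0205
grasp_force: 59.2
```

```bash
python3 knob.py -0.5 0.4 128 100; python3 -c "
from place import *
o=env.get_obs(); print(M.T@o['force'],M.T@o['ft_torque'],o['finger_gap'])
R0=Rn.from_euler('xyz',o['eef_rot']).as_matrix(); r=o['eef_pos']; print(M.T@(o['ft_torque']))"
```

```text
mic coords now [-5.000e-01  1.000e-01  1.282e+02] q [-0.18  0.59  0.88  2.02 -1.09  1.39  0.86] F [-2.8 -3.4  6.1] clock 16.4
tool in mic [[0.177, 0.984, 0.003], [0.984, -0.177, 0.002], [0.002, 0.003, -1.0]]
 shift [ 0.005 -0.001  0.003] turn [ 0.15 -0.12 -0.21]
[-1.91896497  0.88253484  7.2137681 ] [-0.71328844  0.19804805  0.00786412] 0.02050343863507869
[-0.71328844  0.19804805  0.00786412]
```

Call:
arm_command(
  deltas=[
    {"gripper": 32, "dx": 0, "dy": 0, "dz": 0, "ax": 0, "ay": 0, "az": 0},
    {"gripper": 32, "dx": 0, "dy": 0, "dz": 0, "ax": 0, "ay": 0, "az": 0},
    {"gripper": 14, "dx": 0, "dy": 0, "dz": 0, "ax": 0, "ay": 0, "az": 0},
    {"gripper": 14, "dx": 0, "dy": 0, "dz": 0, "ax": 0, "ay": 0, "az": 0},
    {"gripper": 14, "dx": 0, "dy": 0, "dz": 0, "ax": 0, "ay": 0, "az": 0},
    {"gripper": 14, "dx": 0, "dy": 0, "dz": 0, "ax": 0, "ay": 0, "az": 0},
  ],
)

```text
clock: 17.15
eef_pos: [0.5048, -0.1041, 0.1881]
eef_rot: [-2.997, -0.688, 1.098]
force: [2.6, 1.2, -0.8]
finger_gap: 0.0204
grasp_force: 58.6
```

Call:
arm_command(
  deltas=[
    {"gripper": 14, "dx": 0, "dy": 0, "dz": 0, "ax": 0, "ay": 0, "az": 10},
    {"gripper": 14, "dx": 0, "dy": 0, "dz": 0, "ax": 0, "ay": 0, "az": 10},
    {"gripper": 14, "dx": 0, "dy": 0, "dz": 0, "ax": 0, "ay": 0, "az": 10},
    {"gripper": 14, "dx": 0, "dy": 0, "dz": 0, "ax": 0, "ay": 0, "az": 10},
    {"gripper": 14, "dx": 0, "dy": 0, "dz": 0, "ax": 0, "ay": 0, "az": 10},
    {"gripper": 14, "dx": 0, "dy": 0, "dz": 0, "ax": 0, "ay": 0, "az": 10},
    {"gripper": 14, "dx": 0, "dy": 0, "dz": 0, "ax": 0, "ay": 0, "az": 10},
    {"gripper": 14, "dx": 0, "dy": 0, "dz": 0, "ax": 0, "ay": 0, "az": 10},
    {"gripper": 14, "dx": 0, "dy": 0, "dz": 0, "ax": 0, "ay": 0, "az": 10},
    {"gripper": 14, "dx": 0, "dy": 0, "dz": 0, "ax": 0, "ay": 0, "az": 10},
    {"gripper": 14, "dx": 0, "dy": 0, "dz": 0, "ax": 0, "ay": 0, "az": 0},
  ],
)

```text
clock: 18.52
eef_pos: [0.505, -0.1046, 0.1878]
eef_rot: [-2.472, 0.22, -0.518]
force: [2.8, -1.3, -2.6]
finger_gap: 0.0205
grasp_force: 59.3
```

```bash
python3 knob.py -0.5 0.4 128 200; python3 -c "
from place import *
o=env.get_obs(); print(M.T@o['force'],M.T@o['ft_torque'],o['finger_gap'])"
```

```text
mic coords now [-2.000e-01  1.000e-01  1.275e+02] q [-0.33  0.76  1.16  2.02 -1.21  1.6  -0.77] F [ 2.8 -1.3 -2.6] clock 18.525
tool in mic [[0.94, -0.342, 0.003], [-0.342, -0.94, 0.001], [0.002, -0.002, -1.0]]
 shift [-0.006 -0.003 -0.008] turn [-0.11 -0.12  0.  ]
[ 3.0620104  -2.12518746 -1.58308603] [-0.87113366 -0.66077752  0.00190555] 0.020489596259703844
```

Joint 3 is nearing its limit, so I open, wind back 200°, and regrip.

Call:
arm_command(
  deltas=[
    {"gripper": 36, "dx": 0, "dy": 0, "dz": 0, "ax": 0, "ay": 0, "az": 0},
    {"gripper": 36, "dx": 0, "dy": 0, "dz": 0, "ax": 0, "ay": 0, "az": 0},
    {"gripper": 36, "dx": 0, "dy": 0, "dz": 0, "ax": 0, "ay": 0, "az": -10},
    {"gripper": 36, "dx": 0, "dy": 0, "dz": 0, "ax": 0, "ay": 0, "az": -10},
    {"gripper": 36, "dx": 0, "dy": 0, "dz": 0, "ax": 0, "ay": 0, "az": -10},
    {"gripper": 36, "dx": 0, "dy": 0, "dz": 0, "ax": 0, "ay": 0, "az": -10},
    {"gripper": 36, "dx": 0, "dy": 0, "dz": 0, "ax": 0, "ay": 0, "az": -10},
    {"gripper": 36, "dx": 0, "dy": 0, "dz": 0, "ax": 0, "ay": 0, "az": -10},
    {"gripper": 36, "dx": 0, "dy": 0, "dz": 0, "ax": 0, "ay": 0, "az": -10},
    {"gripper": 36, "dx": 0, "dy": 0, "dz": 0, "ax": 0, "ay": 0, "az": -10},
    {"gripper": 36, "dx": 0, "dy": 0, "dz": 0, "ax": 0, "ay": 0, "az": -10},
    {"gripper": 36, "dx": 0, "dy": 0, "dz": 0, "ax": 0, "ay": 0, "az": -10},
  ],
)

```text
clock: 20.02
eef_pos: [0.5045, -0.1045, 0.1884]
eef_rot: [-3.003, -0.689, 1.107]
force: [-0.2, -0.2, -0.0]
finger_gap: 0.0361
grasp_force: 0.0
```

Call:
arm_command(
  deltas=[
    {"gripper": 36, "dx": 0, "dy": 0, "dz": 0, "ax": 0, "ay": 0, "az": -10},
    {"gripper": 36, "dx": 0, "dy": 0, "dz": 0, "ax": 0, "ay": 0, "az": -10},
    {"gripper": 36, "dx": 0, "dy": 0, "dz": 0, "ax": 0, "ay": 0, "az": -10},
    {"gripper": 36, "dx": 0, "dy": 0, "dz": 0, "ax": 0, "ay": 0, "az": -10},
    {"gripper": 36, "dx": 0, "dy": 0, "dz": 0, "ax": 0, "ay": 0, "az": -10},
    {"gripper": 36, "dx": 0, "dy": 0, "dz": 0, "ax": 0, "ay": 0, "az": -10},
    {"gripper": 36, "dx": 0, "dy": 0, "dz": 0, "ax": 0, "ay": 0, "az": -10},
    {"gripper": 36, "dx": 0, "dy": 0, "dz": 0, "ax": 0, "ay": 0, "az": -10},
    {"gripper": 36, "dx": 0, "dy": 0, "dz": 0, "ax": 0, "ay": 0, "az": -10},
    {"gripper": 36, "dx": 0, "dy": 0, "dz": 0, "ax": 0, "ay": 0, "az": -10},
    {"gripper": 36, "dx": 0, "dy": 0, "dz": 0, "ax": 0, "ay": 0, "az": 0},
  ],
)

```text
clock: 21.4
eef_pos: [0.5045, -0.1046, 0.1885]
eef_rot: [2.441, 0.001, 2.894]
force: [-0.9, 0.6, 0.1]
finger_gap: 0.036
grasp_force: 0.0
```

```bash
python3 knob.py -0.3 0.4 128 0; python3 -c "
from shaft import *
shaft(('top','side'))"
```

```text
mic coords now [ -0.7   0.5 128.2] q [ 0.03  0.48  0.57  2.01 -0.98  1.25  2.49] F [-0.9  0.6  0.1] clock 21.4
tool in mic [[-1.0, 0.002, 0.003], [0.002, 1.0, 0.003], [-0.003, 0.003, -1.0]]
 shift [-0.006 -0.001  0.003] turn [ 0.15  0.17 -0.12]
top
  x -60 24 y [-1.7 11. ] z [ 7.8 20.4]
  x -50 23 y [-7.7  9.4] z [ 7.3 19.8]
  x -40 24 y [-7.8 10. ] z [ 6.5 20.9]
  x -20 31 y [-10.3  11.7] z [ 4.4 23. ]
  x -15 30 y [-7.1 10.9] z [ 4.2 21.4]
  x 20 26 y [-5.8 10.5] z [ 6.2 21.1]
  x 35 23 y [-3.4  7.9] z [ 6.6 21.4]
  x 50 22 y [-7.1  8. ] z [ 6.9 20.9]
  x 60 22 y [-3.7  8. ] z [ 3.8 19.3]
  x ext [-68.2  70.9]
side
  x -60 18 y [-0.3 10.9] z [ 2.1 16.9]
  x -50 15 y [ 1.1 11.2] z [ 3.5 16.7]
  x -40 19 y [-0.2 10.6] z [ 1.8 16.5]
  x -20 20 y [ 0.7 11.2] z [ 0.1 19.1]
  x -15 24 y [ 0.9 13.4] z [-2.9 19. ]
  x 20 17 y [ 0.8 11. ] z [ 0.5 17.3]
  x 35 12 y [ 2.1 10.8] z [ 3.7 15.4]
  x 50 18 y [-0.5 10.7] z [ 2.3 16.9]
  x 60 14 y [ 1.1 10.4] z [ 3.2 17.2]
  x ext [-69.8  70.5]
```

Call:
arm_command(
  deltas=[
    {"gripper": 14, "dx": 0, "dy": 0, "dz": 0, "ax": 0, "ay": 0, "az": 0},
    {"gripper": 14, "dx": 0, "dy": 0, "dz": 0, "ax": 0, "ay": 0, "az": 0},
    {"gripper": 14, "dx": 0, "dy": 0, "dz": 0, "ax": 0, "ay": 0, "az": 0},
    {"gripper": 14, "dx": 0, "dy": 0, "dz": 0, "ax": 0, "ay": 0, "az": 0},
    {"gripper": 14, "dx": 0, "dy": 0, "dz": 0, "ax": 0, "ay": 0, "az": 0},
  ],
)

```text
clock: 22.12
eef_pos: [0.5046, -0.1047, 0.1882]
eef_rot: [2.441, 0.001, 2.894]
force: [-3.1, -3.8, 3.1]
finger_gap: 0.0203
grasp_force: 58.9
```

```bash
python3 -c "
from place import *
o=env.get_obs(); print(M.T@o['force'],M.T@o['ft_torque'],o['finger_gap'])"
```

```text
[-2.11902733 -1.35725664  5.24944359] [-0.80532918  0.39868016  0.0059717 ] 0.020326659260463387
```

Call:
arm_command(
  deltas=[
    {"gripper": 14, "dx": 0, "dy": 0, "dz": 0, "ax": 0, "ay": 0, "az": 10},
    {"gripper": 14, "dx": 0, "dy": 0, "dz": 0, "ax": 0, "ay": 0, "az": 10},
    {"gripper": 14, "dx": 0, "dy": 0, "dz": 0, "ax": 0, "ay": 0, "az": 10},
    {"gripper": 14, "dx": 0, "dy": 0, "dz": 0, "ax": 0, "ay": 0, "az": 10},
    {"gripper": 14, "dx": 0, "dy": 0, "dz": 0, "ax": 0, "ay": 0, "az": 10},
    {"gripper": 14, "dx": 0, "dy": 0, "dz": 0, "ax": 0, "ay": 0, "az": 10},
    {"gripper": 14, "dx": 0, "dy": 0, "dz": 0, "ax": 0, "ay": 0, "az": 10},
    {"gripper": 14, "dx": 0, "dy": 0, "dz": 0, "ax": 0, "ay": 0, "az": 10},
    {"gripper": 14, "dx": 0, "dy": 0, "dz": 0, "ax": 0, "ay": 0, "az": 10},
    {"gripper": 14, "dx": 0, "dy": 0, "dz": 0, "ax": 0, "ay": 0, "az": 10},
    {"gripper": 14, "dx": 0, "dy": 0, "dz": 0, "ax": 0, "ay": 0, "az": 10},
    {"gripper": 14, "dx": 0, "dy": 0, "dz": 0, "ax": 0, "ay": 0, "az": 10},
  ],
)

```text
clock: 23.62
eef_pos: [0.5047, -0.1047, 0.1882]
eef_rot: [-2.741, -0.59, 0.671]
force: [-2.0, -3.0, 3.3]
finger_gap: 0.0206
grasp_force: 59.0
```

```bash
python3 -c "
from place import *
o=env.get_obs(); print(M.T@o['force'],M.T@o['ft_torque'],o['finger_gap'],o['q'])
c=capture('side'); print(o['clock'])
cv2.imwrite('pics/s3.png',cv2.resize(c['img'][150:260,220:360],None,fx=5,fy=5,interpolation=2))"
```

```text
[-1.19169657 -0.44725507  4.73133099] [-0.9028546   0.15586334  0.0825192 ] 0.02062055898545772 [-0.21366692  0.61677892  0.93434962  2.01975571 -1.11134454  1.42693074
  0.52580266]
23.625
```

Call:
arm_command(
  deltas=[
    {"gripper": 14, "dx": 0, "dy": 0, "dz": 0, "ax": 0, "ay": 0, "az": 10},
    {"gripper": 14, "dx": 0, "dy": 0, "dz": 0, "ax": 0, "ay": 0, "az": 10},
    {"gripper": 14, "dx": 0, "dy": 0, "dz": 0, "ax": 0, "ay": 0, "az": 10},
    {"gripper": 14, "dx": 0, "dy": 0, "dz": 0, "ax": 0, "ay": 0, "az": 10},
    {"gripper": 14, "dx": 0, "dy": 0, "dz": 0, "ax": 0, "ay": 0, "az": 10},
    {"gripper": 14, "dx": 0, "dy": 0, "dz": 0, "ax": 0, "ay": 0, "az": 0},
    {"gripper": 36, "dx": 0, "dy": 0, "dz": 0, "ax": 0, "ay": 0, "az": 0},
    {"gripper": 36, "dx": 0, "dy": 0, "dz": 0, "ax": 0, "ay": 0, "az": 0},
    {"gripper": 36, "dx": 0, "dy": 0, "dz": 0, "ax": 0, "ay": 0, "az": 0},
    {"gripper": 36, "dx": 0, "dy": 0, "dz": -0.3, "ax": 0, "ay": 0, "az": 0},
    {"gripper": 36, "dx": 0, "dy": 0, "dz": -0.5, "ax": 0, "ay": 0, "az": 0},
    {"gripper": 36, "dx": 0, "dy": 0, "dz": -0.6, "ax": 0, "ay": 0, "az": 0},
  ],
)

```text
clock: 25.18
eef_pos: [0.491, -0.1579, 0.2537]
eef_rot: [-2.449, -0.113, -0.113]
force: [1.6, -0.8, -0.9]
finger_gap: 0.0357
grasp_force: 0.0
```

```bash
python3 knob.py -0.3 0.4 128 0
python3 - <<'E'
from shaft import *
shaft(("top",)); c=capture("side"); w=capture("wrist")
u,v=map(int,proj(w,O+M[:,2]*.1)); v0=max(0,min(v-100,220)); u0=max(0,min(u-130,300))
a=cv2.resize(w["img"][v0:v0+200,u0:u0+260],None,fx=3,fy=3,interpolation=2); cv2.imwrite("pics/w6.png",a); print(u,v,a.shape)
E
```

```text
mic coords now [ -0.9   0.3 213.5] q [-0.23  0.64  1.14  1.93 -1.06  1.63 -0.33] F [ 1.6 -0.8 -0.9] clock 25.175
tool in mic [[0.985, 0.172, 0.002], [0.172, -0.985, 0.002], [0.003, -0.002, -1.0]]
 shift [0.007 0.002 1.424] turn [ 2.1000e-01 -1.6000e-01 -1.7009e+02]
top
  x -60 24 y [-4.6  8.3] z [ 7.2 19.7]
  x -50 22 y [-4.1  8.4] z [ 7.1 19.1]
  x -40 24 y [-3.6  9.3] z [ 5.9 21.1]
  x -20 31 y [-8.2 10.9] z [ 2.9 21.6]
  x -15 28 y [-3.9 10.5] z [ 5.8 20. ]
  x 20 30 y [-6.5 10.5] z [ 6.1 21.9]
  x 35 20 y [-4.8  9.7] z [ 8.4 19.1]
  x 50 22 y [-6.2  8.8] z [ 7.7 20.5]
  x 60 25 y [-4.3  9.1] z [ 4.1 21.2]
  x ext [-68.4  71.1]
274 205 (600, 780, 3)
```

View pics/w6.png

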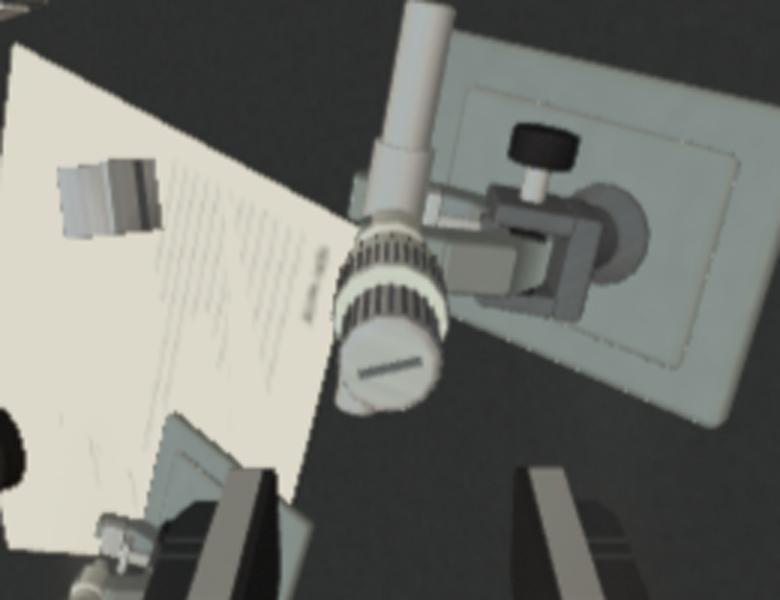

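The view shows the shaft still across the anvil at (405,150), and the knob and its mark at (390,370). The mark agrees with a net turn of about 350°, give or take half turns. For certainty I'll wind back and add one more grip.

Call:
arm_command(
  deltas=[
    {"gripper": 36, "dx": 0, "dy": 0, "dz": 0, "ax": 0, "ay": 0, "az": -10},
    {"gripper": 36, "dx": 0, "dy": 0, "dz": 0, "ax": 0, "ay": 0, "az": -10},
    {"gripper": 36, "dx": 0, "dy": 0, "dz": 0, "ax": 0, "ay": 0, "az": -10},
    {"gripper": 36, "dx": 0, "dy": 0, "dz": 0, "ax": 0, "ay": 0, "az": -10},
    {"gripper": 36, "dx": 0, "dy": 0, "dz": 0, "ax": 0, "ay": 0, "az": -10},
    {"gripper": 36, "dx": 0, "dy": 0, "dz": 0, "ax": 0, "ay": 0, "az": -10},
    {"gripper": 36, "dx": 0, "dy": 0, "dz": 0, "ax": 0, "ay": 0, "az": -10},
    {"gripper": 36, "dx": 0, "dy": 0, "dz": 0, "ax": 0, "ay": 0, "az": -10},
    {"gripper": 36, "dx": 0, "dy": 0, "dz": 0, "ax": 0, "ay": 0, "az": -10},
    {"gripper": 36, "dx": 0, "dy": 0, "dz": 0, "ax": 0, "ay": 0, "az": -10},
    {"gripper": 36, "dx": 0, "dy": 0, "dz": 0, "ax": 0, "ay": 0, "az": -10},
    {"gripper": 36, "dx": 0, "dy": 0, "dz": 0, "ax": 0, "ay": 0, "az": -10},
  ],
)

```text
clock: 26.82
eef_pos: [0.4912, -0.156, 0.2518]
eef_rot: [2.642, -0.514, 2.162]
force: [-0.3, -0.6, -0.8]
finger_gap: 0.036
grasp_force: 0.0
```

Call:
arm_command(
  deltas=[
    {"gripper": 36, "dx": 0, "dy": 0, "dz": 0, "ax": 0, "ay": 0, "az": -10},
    {"gripper": 36, "dx": 0, "dy": 0, "dz": 0, "ax": 0, "ay": 0, "az": -10},
    {"gripper": 36, "dx": 0, "dy": 0, "dz": 0, "ax": 0, "ay": 0, "az": -10},
    {"gripper": 36, "dx": 0, "dy": 0, "dz": 0, "ax": 0, "ay": 0, "az": -10},
    {"gripper": 36, "dx": 0, "dy": 0, "dz": 0, "ax": 0, "ay": 0, "az": -10},
    {"gripper": 36, "dx": 0, "dy": 0, "dz": 0, "ax": 0, "ay": 0, "az": 0},
    {"gripper": 36, "dx": 0, "dy": 0, "dz": 0, "ax": 0, "ay": 0, "az": 0},
  ],
)

```text
clock: 27.7
eef_pos: [0.4913, -0.1565, 0.2521]
eef_rot: [2.441, -0.002, 2.892]
force: [-0.7, 0.8, -1.2]
finger_gap: 0.0358
grasp_force: 0.0
```

```bash
python3 knob.py -0.4 0.4 128 0
python3 - <<'E'
from place import *
c=capture("wrist"); cv2.imwrite("pics/w7.png",c["img"]); L=(cloud(c)-O)@M
m=(np.hypot(L[...,0],L[...,1])<.009)&(abs(L[...,2]-.142)<.004)
a=cv2.imread("pics/w5.png")
def slot(img,mask,L):
    g=cv2.cvtColor(img,cv2.COLOR_BGR2GRAY).astype(float); t=np.median(g[mask])-40
    k=mask&(g<t); q=L[k][:,:2]; v=np.linalg.svd(q-q.mean(0))[2][0]; return k.sum(),np.degrees(np.arctan2(v[1],v[0]))
print("slot in mic now",slot(c["img"],m,L))
E
```

```text
mic coords now [ -1.    0.3 211.3] q [ 0.12  0.42  0.58  1.91 -0.87  1.37  2.42] F [-0.7  0.8 -1.2] clock 27.7
tool in mic [[-1.0, 0.005, 0.002], [0.005, 1.0, 0.003], [-0.002, 0.003, -1.0]]
 shift [-0.007 -0.002  1.388] turn [ 0.15  0.1  -0.28]
slot in mic now (np.int64(69), np.float64(-63.662062702266034))
```

Call:
arm_command(
  deltas=[
    {"gripper": 36, "dx": -0.007, "dy": 0, "dz": 0.4, "ax": 0, "ay": 0, "az": 0},
    {"gripper": 36, "dx": 0, "dy": 0, "dz": 0.4, "ax": 0, "ay": 0, "az": 0},
    {"gripper": 36, "dx": 0, "dy": 0, "dz": 0.3, "ax": 0, "ay": 0, "az": 0},
    {"gripper": 36, "dx": 0, "dy": 0, "dz": 0.18, "ax": 0, "ay": 0, "az": 0},
    {"gripper": 36, "dx": 0, "dy": 0, "dz": 0.1, "ax": 0, "ay": 0, "az": 0},
    {"gripper": 36, "dx": 0, "dy": 0, "dz": 0, "ax": 0, "ay": 0, "az": 0},
    {"gripper": 36, "dx": 0, "dy": 0, "dz": 0, "ax": 0, "ay": 0, "az": 0},
  ],
)

```text
clock: 28.62
eef_pos: [0.5051, -0.1059, 0.1894]
eef_rot: [2.442, 0.002, 2.894]
force: [-0.2, -0.2, 0.0]
finger_gap: 0.0357
grasp_force: 0.0
```

```bash
python3 knob.py -0.4 0.4 128 0
```

```text
mic coords now [  0.2   0.3 129.6] q [ 0.07  0.47  0.52  2.   -0.96  1.23  2.48] F [-0.2 -0.2  0. ] clock 28.625
tool in mic [[-1.0, 0.002, 0.003], [0.002, 1.0, 0.002], [-0.003, 0.002, -1.0]]
 shift [0.01  0.002 0.026] turn [ 0.11  0.2  -0.09]
```

Call:
arm_command(
  deltas=[
    {"gripper": 36, "dx": 0.01, "dy": 0, "dz": 0.02, "ax": 0, "ay": 0, "az": 0},
    {"gripper": 14, "dx": 0, "dy": 0, "dz": 0, "ax": 0, "ay": 0, "az": 0},
    {"gripper": 14, "dx": 0, "dy": 0, "dz": 0, "ax": 0, "ay": 0, "az": 0},
    {"gripper": 14, "dx": 0, "dy": 0, "dz": 0, "ax": 0, "ay": 0, "az": 0},
    {"gripper": 14, "dx": 0, "dy": 0, "dz": 0, "ax": 0, "ay": 0, "az": 0},
    {"gripper": 14, "dx": 0, "dy": 0, "dz": 0, "ax": 0, "ay": 0, "az": 0},
  ],
)

```text
clock: 29.38
eef_pos: [0.5045, -0.1048, 0.1883]
eef_rot: [2.441, 0.001, 2.894]
force: [-2.0, -3.1, 4.6]
finger_gap: 0.0202
grasp_force: 59.0
```

Call:
arm_command(
  deltas=[
    {"gripper": 14, "dx": 0, "dy": 0, "dz": 0, "ax": 0, "ay": 0, "az": 10},
    {"gripper": 14, "dx": 0, "dy": 0, "dz": 0, "ax": 0, "ay": 0, "az": 10},
    {"gripper": 14, "dx": 0, "dy": 0, "dz": 0, "ax": 0, "ay": 0, "az": 10},
    {"gripper": 14, "dx": 0, "dy": 0, "dz": 0, "ax": 0, "ay": 0, "az": 10},
    {"gripper": 14, "dx": 0, "dy": 0, "dz": 0, "ax": 0, "ay": 0, "az": 10},
    {"gripper": 14, "dx": 0, "dy": 0, "dz": 0, "ax": 0, "ay": 0, "az": 10},
    {"gripper": 14, "dx": 0, "dy": 0, "dz": 0, "ax": 0, "ay": 0, "az": 10},
    {"gripper": 14, "dx": 0, "dy": 0, "dz": 0, "ax": 0, "ay": 0, "az": 10},
    {"gripper": 14, "dx": 0, "dy": 0, "dz": 0, "ax": 0, "ay": 0, "az": 10},
    {"gripper": 14, "dx": 0, "dy": 0, "dz": 0, "ax": 0, "ay": 0, "az": 10},
    {"gripper": 14, "dx": 0, "dy": 0, "dz": 0, "ax": 0, "ay": 0, "az": 0},
  ],
)

```text
clock: 30.75
eef_pos: [0.5047, -0.1047, 0.1884]
eef_rot: [-2.997, -0.687, 1.096]
force: [-2.4, -3.0, 5.1]
finger_gap: 0.0204
grasp_force: 59.2
```

Call:
arm_command(
  deltas=[
    {"gripper": 36, "dx": 0, "dy": 0, "dz": 0, "ax": 0, "ay": 0, "az": 0},
    {"gripper": 36, "dx": 0, "dy": 0, "dz": 0, "ax": 0, "ay": 0, "az": 0},
    {"gripper": 36, "dx": 0, "dy": 0, "dz": -0.3, "ax": 0, "ay": 0, "az": 0},
    {"gripper": 36, "dx": 0, "dy": 0, "dz": -0.5, "ax": 0, "ay": 0, "az": 0},
    {"gripper": 36, "dx": 0, "dy": 0, "dz": -0.6, "ax": 0, "ay": 0, "az": 0},
    {"gripper": 36, "dx": 0, "dy": 0, "dz": 0, "ax": 0, "ay": 0, "az": 0},
  ],
)

```text
clock: 31.5
eef_pos: [0.4914, -0.1602, 0.2548]
eef_rot: [-3.004, -0.687, 1.098]
force: [0.1, -0.6, 0.2]
finger_gap: 0.036
grasp_force: 0.0
```

```bash
python3 knob.py -0.4 0.4 200 0
python3 - <<'E'
from shaft import *
c=capture("wrist"); cv2.imwrite("pics/w8.png",c["img"]); L=(cloud(c)-O)@M
m=(np.hypot(L[...,0],L[...,1])<.009)&(abs(L[...,2]-.142)<.004)
g=cv2.cvtColor(c["img"],cv2.COLOR_BGR2GRAY).astype(float); k=m&(g<np.median(g[m])-40); q=L[k][:,:2]; v=np.linalg.svd(q-q.mean(0))[2][0]; print("slot",k.sum(),np.degrees(np.arctan2(v[1],v[0])))
shaft(("top","side"))
E
```

```text
mic coords now [ 1.000e-01 -6.000e-01  2.156e+02] q [-0.09  0.5   0.89  1.92 -0.96  1.48  0.78] F [ 0.1 -0.6  0.2] clock 31.5
tool in mic [[0.175, 0.985, 0.008], [0.985, -0.175, 0.0], [0.002, 0.008, -1.0]]
 shift [ 0.014 -0.013  0.261] turn [   0.43    0.33 -100.07]
slot 64 -160.6892110553605
top
  x -60 23 y [-3.6 11.6] z [ 5.  19.1]
  x -50 23 y [-5.6  8.6] z [ 6.6 19. ]
  x -40 23 y [-3.5  9.7] z [ 4.8 20.1]
  x -20 32 y [-8.7 10.2] z [ 4.2 20.4]
  x -15 29 y [-5.9 11.4] z [ 6.6 21.5]
  x 20 29 y [-4.3 11.6] z [ 5.7 23.5]
  x 35 22 y [-4.6  8.2] z [ 4.8 18. ]
  x 50 24 y [-4.9  8.1] z [ 4.6 21.1]
  x 60 24 y [-4.9  8.6] z [ 5.4 20.1]
  x ext [-68.2  70.4]
side
  x -60 17 y [ 0.5 11.4] z [ 2.  16.8]
  x -50 16 y [ 2.1 11.6] z [ 3.  16.9]
  x -40 18 y [1.  9.8] z [ 2.5 16.6]
  x -20 19 y [ 2.6 11.7] z [-0.1 18.5]
  x -15 22 y [ 1.6 13.8] z [-1.7 19.4]
  x 20 18 y [-1.9 11.8] z [ 0.6 17.1]
  x 35 14 y [-0.2  8.7] z [ 3.9 15.7]
  x 50 19 y [-3.  10.3] z [ 2.7 16.7]
  x 60 12 y [ 1. 13.] z [ 3.8 15.4]
  x ext [-69.9  70. ]
```

The knob's mark followed the gripper by 97° of the last 100°, so the grips held. The total turn is about 460°, at least 4 rad past the largest possible gap. The shaft is unmoved and the arm is clear.

```bash
python3 -c "
from bench import job
print(job.finish_job())"
```

```text
the job is handed in; nothing more can be done
None
```

The shaft is seated in the larger micrometer and released, the ratchet knob was turned about 460° clockwise in four grips, and the job was handed in at about 32 s. I didn't see the spindle touch the journal; that and the knob slipping are inferred from the turn far exceeding the largest possible gap.

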